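# Load the marking machine's foam drawer behind its drop guard

## Robot

A 6-joint arm with a two-finger parallel gripper is mounted at the origin on a cart in front of the work surface, level with it; the furniture and walls round the work are solid. World frame = base frame: x ahead of the robot, y to its left, z up, the work surface at z = 0. Lengths are in mm, angles in degrees, forces in N, time in s.
With the tool pointing down it reaches from about 300 to 850 mm from the base axis. Payload 4.2 kg.
Tool frame: the origin (TCP) lies at the very end of the fingers, on their centre line; the grasp point (between the pads) lies 19 mm behind it (hold_point_z is the z of the grasp point in the tool frame, in mm); z points along the fingers, y is the direction in which the jaws open and shut (so a half turn about z gives the same grasp; the last joint's range is limited). The gripper opens to 91 mm and grips with 3 to 60 N. Pads are 32 mm wide; open, the fingers measure 118 mm over their backs; the gripper's body (76 mm by 178 mm) begins 60 mm behind the grasp point.
Start: joints at [69.901, 18.312, 89.639, -0, 72.044, -1.146], TCP at [186.763, 543.841, 213.976] pointing down, gripper open.
Joint ranges: [-177.97, 177.97], [-48.28, 115.42], [12.27, 149.76], [-77.06, 257.06], [2.81, 150.46], [-146.56, 146.56]. Speed limits (degrees/s): [147.25, 147.25, 180, 180, 180, 180].

## Interface

Orientations are given as [roll, pitch, yaw] about the fixed x, y, z axes, in that order (R = Rz(yaw) Ry(pitch) Rx(roll)).
In Python, from workcell import state, grab_frame, job_done, hold_point_z gives the robot as it stands. The module is installed in compiled form; this text tells all that it offers.
- The arm moves only by the shell command python3 -m creep 'ROWS' [FORCE]. ROWS is JSON, a list of rows, each a list of 7 numbers: the closure, from 0 (fully open) to 1 (shut), then the shift along the tool's x, y, z in mm, then the turn, a rotation vector about the tool's x, y, z in degrees. A call has 1 to 5 rows; each row shifts and turns the commanded pose from where the row before left it, along the tool's axes as they then stand; what a row does not reach is not made up. A row lasts 1/8 s, in which the tool goes at most 62.5 mm and 10.7 degrees, less where a joint would pass 70% of its speed; a pose out of reach is approached as far as the arm can. A call is refused whole if a number of a shift passes 62.5 or a number of a turn 10.7, either way. A call with a gripper value outside its range is refused whole. The fingers move at their own pace and stop on an object; FORCE is the grip in N (left out, the last holds). Time passes only in rows, so rows that do not move let the fingers close. It gives the time, the measured TCP pose, the force and the opening at its end, in the units of the state.
- state(): the state, without advancing time (a new reading comes with each control period).
- grab_frame(name): name is "scene" or "top" or "wrist"; returns a dict with "frame" (400x640x3 uint8, red, green, blue), "fx", "fy", "cx", "cy" (pixels), "k1" (the pictures are not rectified: a ray, as slopes to the right and down, at radius r is drawn at 1 + k1 r^2 times it, then the intrinsics apply), "view" (4x4, takes a point from world to camera coordinates). Camera axes: x right, y down, z forward; pixel columns grow to the right and rows downward; lengths in mm; the calibration is good to about 2 mm. A picture is of the moment at which its call begins. There is no depth.
- job_done(): hands the job in, once; it reports no verdict.
The state is a dict: "time_s": time; "qpos": joint angles; "qvel": joint speeds; "effort": joint torques, N m; "ee_pos": TCP position; "ee_rot": TCP orientation; "force": force on the tool from outside, world axes, zero at the start; "torque": the same for the moment, N m; "gripper_width": finger opening in mm.
Only numpy, scipy, OpenCV 4.12 (cv2) and the standard library are available. Lean on these libraries where they do the work, as an engineer would, in place of code of your own. Each camera call takes 0.05 s, during which the arm holds its last target.

## Task

The hand tools on the bench (whichever are there of the pliers, the screwdriver and the spanner) are to be marked: lift the marking machine's drop guard and hook its slotted bar over the notched post so that the guard stays up by itself, pull the foam drawer fully out, and lay each of these tools flat and fully down in its own die-cut pocket, the right way round. When all are in, push the drawer fully home, then unhook the bar and lower the guard all the way. Leave everything else on the bench where it is.

Things in the scene. Friction and masses are not known exactly. Their poses are not given: they have to be found in the camera images.
- marker_machine: Bench-top marking machine, fixed: grey housing 165 mm deep, 290 wide, 160 high, its open front 35 mm behind a drop guard. Origin on the table under the middle of the guard panel (x = 0); x points into the machine, y left as seen from the front, z up; the front faces the robot. The guard runs between two rails (y = +-127 mm, 112 mm high); the notched post stands right of the right rail.
- guard (a joint): Height of the drop guard, 0 to 0.10 m: 0 fully down (as it starts), 0.068 when it hangs from its bar hooked on the post. Guard and bar weigh 0.5 kg; let go, it sinks slowly (damped). Clear panel 236 mm wide, upper edge 117 mm above the table when down; down, it blocks the drawer. It is lifted by the grip on its bar: to 0.09 to hook or unhook (the bar's tooth clears the post above 0.080).
- hook_bar (a joint): Sideways travel of the slotted bar along the guard's upper edge, 0 to 0.0425 m, growing to the machine's -y (right, to the post); starts at 0 to 0.012, stays where left. Its slot opens down, 14 mm wide, 10 deep, behind a tip tooth. Hook: guard up to 0.09, bar right to its stop, lower until the post holds it. Unhook: to 0.09, bar left to 0, lower. Guard down, the post stops the bar at 0.020.
- bar_grip (a point): Grip point of the black grip on the hook bar: an upright tab 14 mm wide (along the machine's y), 22 mm deep (x), reaching from 27 mm below this point to 18 mm above it; its underside stands on the bar's flat top (8 mm thick in x). Pinched from above across its 14 mm width. It moves with bar and guard. 163 mm above the table when the guard is down.
- notch (a point): Middle of the floor of the notch on top of the post: a fixed upright steel plate 6 mm thick (machine's y), 196 mm above the table; two cheeks beside it (in x) reach 10 mm higher. When hooked, the roof of the bar's slot lies here; that point of the bar is 72 mm further to the machine's -y than bar_grip and 35 mm lower.
- drawer (a joint): How far the drawer is pulled out (to the machine's -x): 0 home, 0.207 fully out; starts at 0 to 0.005; stays where left, friction 2 N; moves only with the guard above 0.045. Dark foam insert, 183 (x) by 184 mm (y), centre 140 mm behind and 70 mm right of drawer_pull. Pockets 14 mm deep along x, floor 22 mm above the table, 1.5 to 4 mm of play each side; from left: pliers, screwdriver, spanner.
- drawer_pull (a point): Grip point of the drawer's black pull: a post 16 mm wide (machine's y), 20 deep (x), from 73 mm below to 15 above this point, 87 mm above the table, in front of the guard, left of the middle, on a neck through a cut-out of the guard. Pinched from above across the 16 mm. Axes as the machine's. A channel as deep as the pockets, 83 to 170 mm behind it, crosses the whole foam as room for fingertips.
- pliers_grip (a point): Combination pliers with blue grips, 166 mm long, 53 wide over the grips, 13 high, lying flat. This point: middle of the body, half-way up (6.5 mm), 38 mm wide there, widening to the grips. The tool's own y runs from the jaws (tip at -93 mm from here) to the grips' ends (+73 mm), z up. Pinched here across its x. 0.13 to 0.25 kg. None if absent.
- pliers_end (a point): Jaw tip, 6 mm up; goes to the rear, grips to the front. The pliers sits in its pocket with pliers_grip at x = +130.5, y = -13, z = -58.5 mm from drawer_pull (machine's axes) and its own y axis along the machine's -x.
- screwdriver_grip (a point): Cross screwdriver with yellow handle, 172 mm long; handle 72 long, 27 wide, 24 high, thin steel shaft. This point: in the handle near the shaft, 11 mm above what it lies on. The tool's own x runs from the tip (-120 mm from here) to the handle's end (+50 mm); the handle begins at -22 mm. Pinched here across its y (24 mm). 0.05 to 0.1 kg. None if absent.
- screwdriver_end (a point): Near the shaft's tip, 7 mm up; goes to the rear, handle to the front. The screwdriver sits in its pocket with screwdriver_grip at x = +104.5, y = -83, z = -54.0 mm from drawer_pull (machine's axes) and its own x axis along the machine's -x.
- spanner_grip (a point): Combination spanner, steel, 153 mm long, 8 high, shank 9 wide, open jaw 32 wide, ring 25. This point: its middle, half-way up (4 mm). The tool's own y runs from the open jaw (-76 mm) to the ring (+76 mm). Pinched here across its x. 0.056 to 0.11 kg. None if absent.
- spanner_end (a point): In the open jaw, 4 mm up; goes to the rear, ring to the front. The spanner sits in its pocket with spanner_grip at x = +140.5, y = -134, z = -61.0 mm from drawer_pull (machine's axes) and its own y axis along the machine's -x.
- wood_block: Wood block, 110 x 55 x 32 mm; a bystander, to be left alone. Origin at the middle of its underside. (Also fixed on the table: a carton about 0.3 m tall, beyond x = 0.65 m between y = 0 and -0.25 m; keep the arm clear of it.)

How it is judged:
By the outcome, as a careful person would: the job done as asked, in the order asked, and still so for the second after the job is handed in, with the robot touching nothing.
Of pliers, screwdriver, spanner only 2 to 3 are there at a start; the rules pass over those that are not, and their reading is None.
At some moment in a run one of pliers, screwdriver, spanner may be knocked a few centimetres aside while the robot is not near it.
Once in a run the grip may slacken for a moment while it holds something.
It also fails if it takes over 210 s, if anything falls off the work surface, if the arm or the gripper's body presses on something with over 40 N, if the wrist force passes 120 N, or if a joint passes its speed limit or range.

## Working session

There is one attempt and no reset: what is moved stays moved. The work goes in short steps, Python scripts to look and compute and a shell command to move; the robot and the scene stay as the last step left them, time stands still between calls to the robot, and variables do not carry over. Pictures are saved under pics/ and viewed, and the job is handed in when it is done.

```bash
mkdir -p pics; ls; python3 - <<'E'
from workcell import state, grab_frame, hold_point_z
import cv2
print(state(), hold_point_z)
for n in ("scene","top","wrist"):
    f=grab_frame(n); cv2.imwrite(f"pics/{n}0.png",f["frame"][:,:,::-1]); print(n,{k:(v if k!='view' else v) for k,v in f.items() if k!='frame'})
E
```

```text
pics
{'time_s': 0.0, 'qpos': array([ 6.99001776e+01,  1.83499227e+01,  8.97067602e+01,  7.43908215e-04,
        7.20444443e+01, -1.14628909e+00]), 'qvel': array([ 0.01286479, -0.0593351 , -0.16758708, -0.08166517,  0.08525371,
       -0.08798059]), 'effort': array([ 4.45203914e-04, -4.12471569e+01, -2.31972420e+01,  7.29676802e-02,
        4.59592079e-02, -1.48120521e-04]), 'ee_pos': array([186.58256906, 543.34141456, 213.13511767]), 'ee_rot': array([-1.79898907e+02, -2.73019736e-03,  1.61046234e+02]), 'force': array([ 0.18843247, -0.52041368,  0.07859282]), 'torque': array([-0.0094829 ,  0.02951422,  0.04182281]), 'gripper_width': 90.99317850522397} -18.8
scene {'fx': 416.9940792392055, 'fy': 416.9940792392055, 'cx': 320.0830518254709, 'cy': 205.20164978136867, 'k1': -0.10499405089123982, 'view': array([[ 5.41497618e-01, -8.40634796e-01, -1.06521995e-02,
        -2.83208993e+02],
       [-5.25364294e-01, -3.28468894e-01, -7.84920725e-01,
         3.89088849e+02],
       [ 6.56332757e-01,  4.30628988e-01, -6.19504630e-01,
         9.76899166e+02],
       [ 0.00000000e+00,  0.00000000
[... 321 characters left out ...]
7.16986141e-02,
         5.31619764e+02],
       [ 7.18716213e-02,  1.06313026e-02, -9.97357231e-01,
         1.32092005e+03],
       [ 0.00000000e+00,  0.00000000e+00,  0.00000000e+00,
         1.00000000e+00]])}
wrist {'fx': 276.4605416698786, 'fy': 276.4605416698786, 'cx': 322.2200650275581, 'cy': 196.72402554280265, 'k1': -0.020937079671219373, 'view': array([[ 3.24345136e-01,  9.45937014e-01, -1.84366764e-03,
        -5.74820472e+02],
       [ 9.17803824e-01, -3.14225749e-01,  2.42689760e-01,
        -2.82433608e+01],
       [ 2.28989899e-01, -8.04073685e-02, -9.70102201e-01,
         3.89631976e+02],
       [ 0.00000000e+00,  0.00000000e+00,  0.00000000e+00,
         1.00000000e+00]])}
```

View pics/scene0.png

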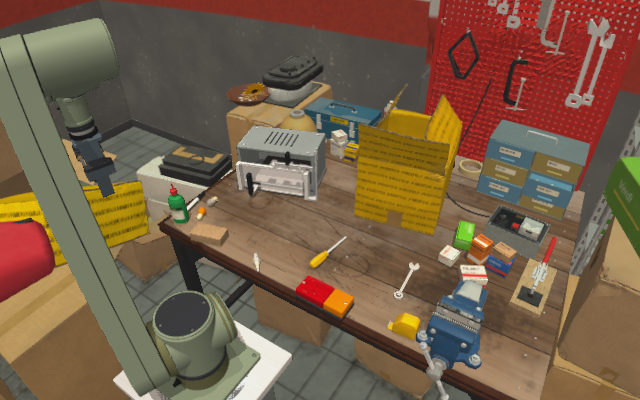

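View pics/top0.png

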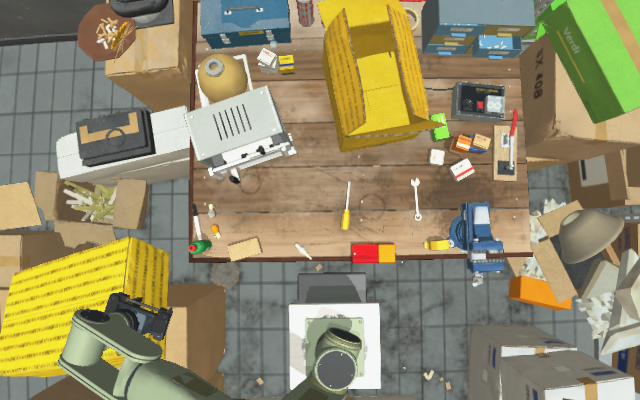

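View pics/wrist0.png

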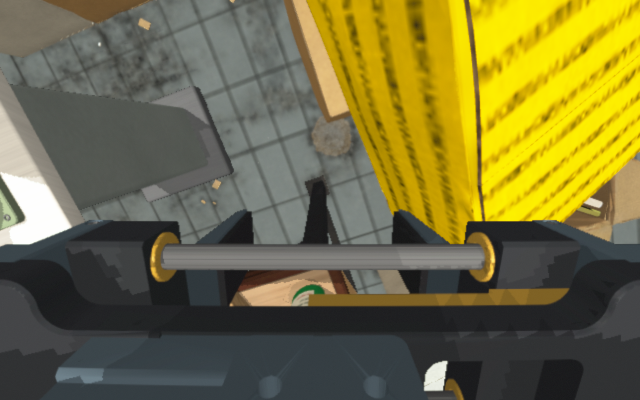

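Pliers seem absent; the screwdriver is at top-view (346,205) and the spanner at (417,200). I'll zoom in on the machine next.

```bash
cat > h.py <<'E'
import numpy as np, cv2
from workcell import state, grab_frame, hold_point_z
from scipy.spatial.transform import Rotation as Rn
def ray(f,u,v):
    x=(u-f["cx"])/f["fx"]; y=(v-f["cy"])/f["fy"]
    rd=np.hypot(x,y); r=rd
    for _ in range(30): r=rd/(1+f["k1"]*r*r)
    s=r/rd if rd>0 else 1
    d=np.array([x*s,y*s,1.0]); V=f["view"]; R=V[:3,:3]; t=V[:3,3]
    return -R.T@t, R.T@d
def onz(f,u,v,z):
    o,d=ray(f,u,v); return o+d*(z-o[2])/d[2]
def tri(*obs):
    A=np.zeros((3,3)); b=np.zeros(3); L=[]
    for f,u,v in obs:
        o,d=ray(f,u,v); d=d/np.linalg.norm(d); P=np.eye(3)-np.outer(d,d); A+=P; b+=P@o; L.append((o,d,P))
    p=np.linalg.solve(A,b); return p,[round(float(np.linalg.norm(P@(p-o))),1) for o,d,P in L]
def proj(f,p):
    p=np.atleast_2d(p); q=p@f["view"][:3,:3].T+f["view"][:3,3]
    s=q[:,:2]/q[:,2:]; r2=(s**2).sum(1,keepdims=True); s=s*(1+f["k1"]*r2)
    return np.c_[s[:,0]*f["fx"]+f["cx"], s[:,1]*f["fy"]+f["cy"]]
def crop(f,u0,v0,u1,v1,k,name,pts=None):
    im=f["frame"][:,:,::-1].copy()
    c=cv2.resize(im[v0:v1,u0:u1],None,fx=k,fy=k,interpolation=cv2.INTER_CUBIC)
    if pts is not None:
        for a in pts: cv2.circle(c,(int((a[0]-u0+.5)*k),int((a[1]-v0+.5)*k)),3,(255,0,255),1)
    for g in range(u0-u0%10+10,u1,10): cv2.putText(c,str(g) if g%20==0 else '',(int((g-u0)*k),9),0,.33,(0,0,255),1); cv2.line(c,(int((g-u0)*k),10),(int((g-u0)*k),16),(0,0,255),1)
    for g in range(v0-v0%10+10,v1,10): cv2.putText(c,str(g),(0,int((g-v0)*k)+4),0,.33,(0,0,255),1); cv2.line(c,(22,int((g-v0)*k)),(28,int((g-v0)*k)),(0,0,255),1)
    cv2.imwrite("pics/"+name+".png",c)
E
python3 - <<'E'
from h import *
f=grab_frame("scene"); crop(f,225,110,345,210,6.5,"s1")
g=grab_frame("top"); crop(g,180,75,310,190,6,"t1"); crop(g,320,165,440,240,6.5,"t2")
crop(f,245,225,435,330,4,"s2")
import pickle; pickle.dump((f,g),open("f0.pkl","wb"))
E
```

```text
(no output)
```

View pics/s1.png

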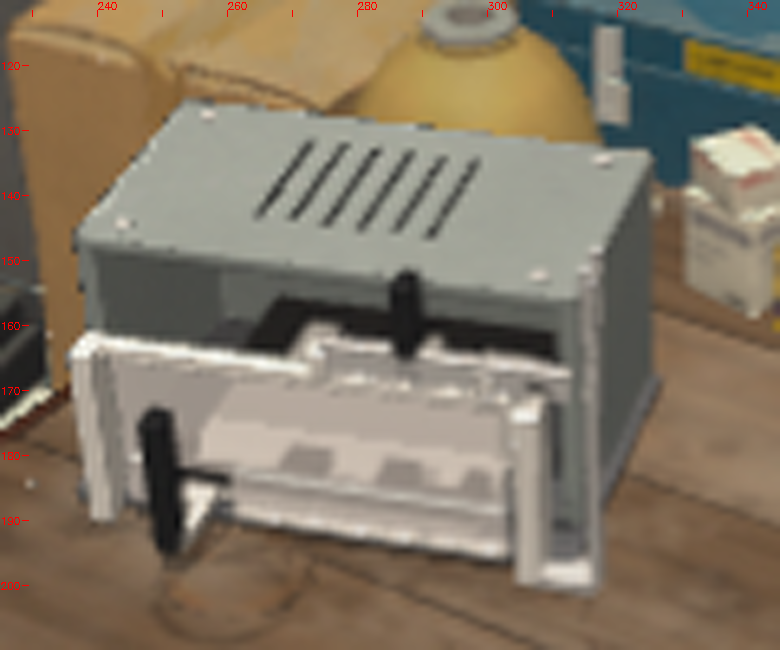

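View pics/t1.png

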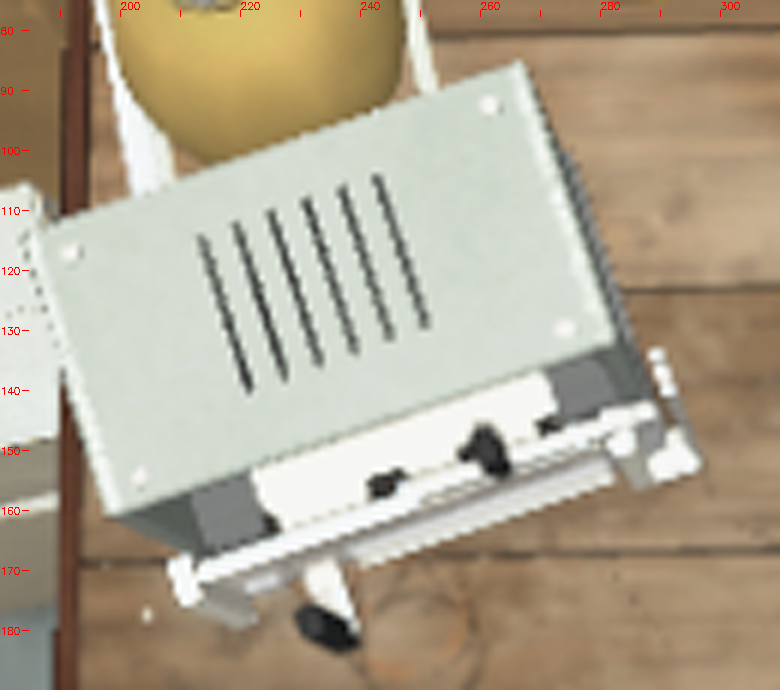

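View pics/t2.png

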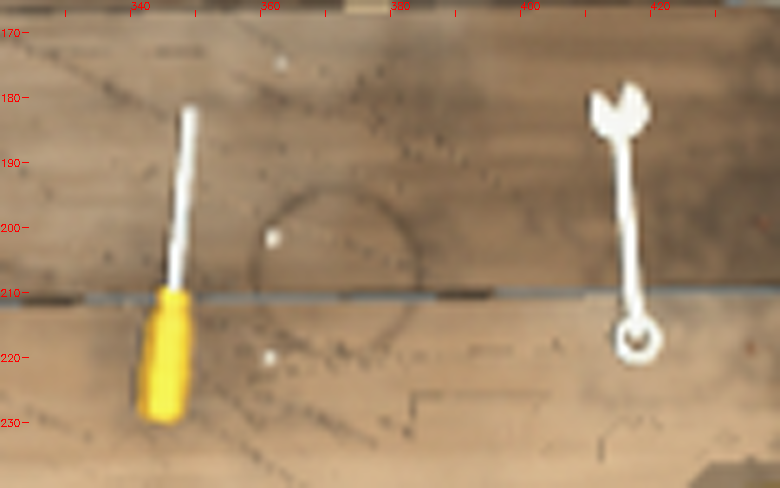

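View pics/s2.png

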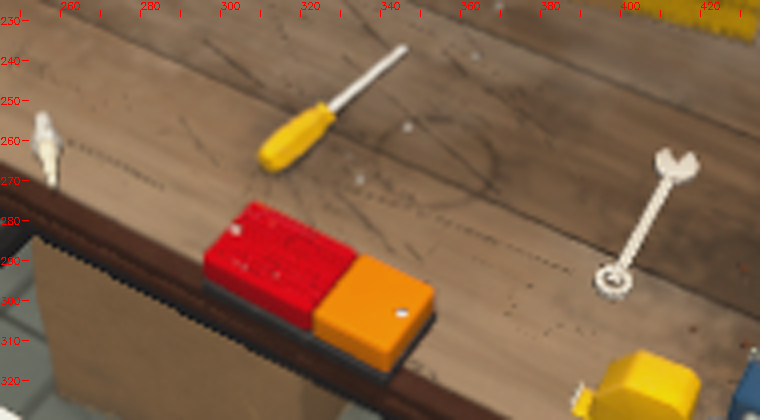

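```bash
cat > fit.py <<'E'
from h import *
import pickle
from scipy.optimize import least_squares
f,g=pickle.load(open("f0.pkl","rb"))
M=np.array([[200,145,160],[200,-145,160],[35,-145,160],[35,145,160]],float)
tp=np.array([[186.7,112],[266.7,85.3],[282.2,132],[197.5,161.2]])-.5
sp=np.array([[253.5,125.4],[325,133.4],[313.9,155.8],[237.6,146.9]])-.5
def W(p,m):
    m=np.atleast_2d(m);c,s=np.cos(p[2]),np.sin(p[2]); return np.c_[p[0]+c*m[:,0]-s*m[:,1],p[1]+s*m[:,0]+c*m[:,1],m[:,2]]
def res(p,sel=3):
    r=[]
    if sel&1:r.append(proj(g,W(p,M))-tp)
    if sel&2:r.append(proj(f,W(p,M))-sp)
    return np.concatenate(r).ravel()
if __name__=="__main__":
    for sel in (1,2,3):
        s=least_squares(res,[600,300,.3],args=(sel,)); print(sel,s.x[:2],np.degrees(s.x[2]),s.fun.round(1))
    p=s.x
    np.save("mach.npy",p)
    # checks: grip in both
    for n,a,b in (("grip top",(287,152),(260.5,148)),):
        print(n,tri((f,*a),(g,*b)))
    # overlay model points
    m=np.array([[0,y,112] for y in (-127,127)]+[[0,-118,117],[0,118,117]]+[[0,30-b,163+dz] for b in (0,12) for dz in(-27,18)])
    crop(f,225,110,345,210,6.5,"s1m",proj(f,W(p,m))); crop(g,180,75,310,190,6,"t1m",proj(g,W(p,m)))
    print(W(p,m).round(0))
E
python3 fit.py
```

```text
1 [650.72407021 283.30718265] 17.118807030203644 [-3.   0.8  1.6 -0.3  1.2  0.3  0.1 -0.8]
2 [649.32453571 281.20817843] 18.548036796200353 [-0.2 -0.   1.  -0.1  0.7  0.1 -1.4 -0.5]
3 [650.22574073 283.05539279] 17.52109825581141 [-3.2  1.4  1.2 -0.3  1.1  0.2  0.2 -0.4  0.6 -0.4  1.4  0.1  0.3  0.2
 -1.2 -1.1]
grip top (array([670.71641705, 224.16226691, 181.3459129 ]), [1.1, 1.1])
[[688. 162. 112.]
 [612. 404. 112.]
 [686. 171. 117.]
 [615. 396. 117.]
 [641. 312. 136.]
 [641. 312. 181.]
 [645. 300. 136.]
 [645. 300. 181.]]
```

```bash
python3 - <<'E'
from h import *
from fit import W
import pickle
f,g=pickle.load(open("f0.pkl","rb"))
w=grab_frame("wrist"); s=state()
R=Rn.from_euler('xyz',s["ee_rot"],degrees=True).as_matrix()
V=w["view"];c=-V[:3,:3].T@V[:3,3]
print("cam in tool",R.T@(c-s["ee_pos"]), "cam axes in tool\n",(R.T@V[:3,:3].T).round(3))
p=np.load("mach.npy");cc,ss=np.cos(p[2]),np.sin(p[2]);Rm=np.array([[cc,-ss,0],[ss,cc,0],[0,0,1]])
def m(P):return (Rm.T@(P-np.r_[p[:2],0])).round(1)
for n,a,b in (("grip",(287,152),(260.5,148)),("pull",(248.8,172.7),(233.5,178.5))):
    P,e=tri((f,*a),(g,*b)); print(n,P,e,m(P))
print('rail foot',onz(f,306,199.5,0))
for n,u,v,z in (("sd tip",348.6,181.5,7),("sd hend",344.7,229,11),("sd mid",346.3,209.5,11),("sp jaw",414.8,182,4),("sp ring",417.6,217,4)):
    print(n,onz(g,u,v,z).round(1))
for n,u,v,z in (("sd tip",343.5,236.6,7),("sd hend",310.5,262,11),("sd neck",324.5,250.5,11),("sp jaw",411.5,265,4),("sp ring",396,295,4)):
    print(n,onz(f,u,v,z).round(1))
E
```

```text
cam in tool [  67.44062019    0.64975934 -170.43095623] cam axes in tool
 [[ 0.    -0.97  -0.243]
 [ 1.     0.001 -0.   ]
 [ 0.001 -0.243  0.97 ]]
grip [670.71641705 224.16226691 181.3459129 ] [1.1, 1.1] [  1.8 -62.3 181.3]
pull [583.70038181 327.49163945 110.73347808] [2.1, 2.1] [-50.1  62.4 110.7]
rail foot [679.09910754 160.48375269   0.        ]
sd tip [579.8 -60.5   7. ]
sd hend [411.6 -43.3  11. ]
sd mid [480.1 -50.2  11. ]
sp jaw [ 574.6 -297.4    4. ]
sp ring [ 449.6 -303.4    4. ]
sd tip [574.6 -55.5   7. ]
sd hend [422.8 -30.9  11. ]
sd neck [485.9 -40.1  11. ]
sp jaw [ 576.9 -288.2    4. ]
sp ring [ 448.7 -297.1    4. ]
```

View pics/t1m.png

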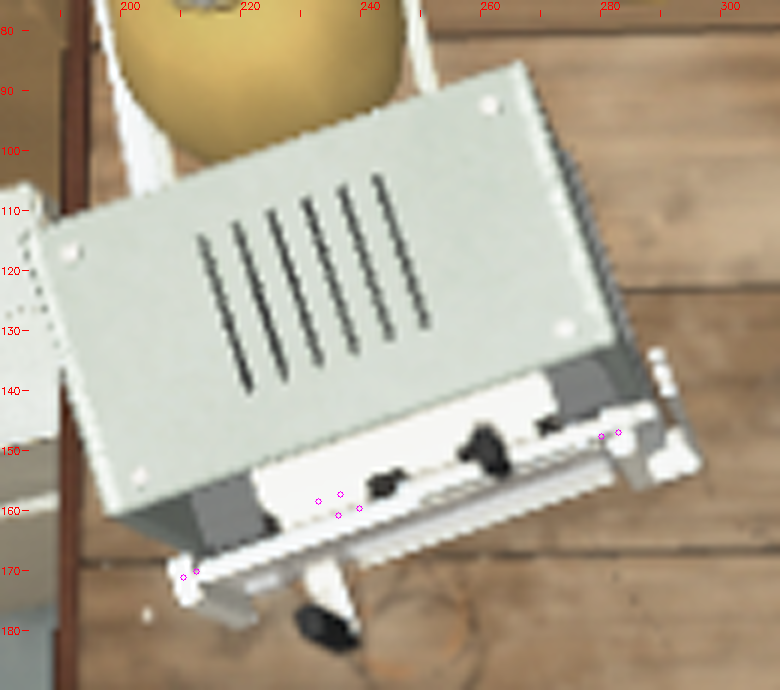

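View pics/s1m.png

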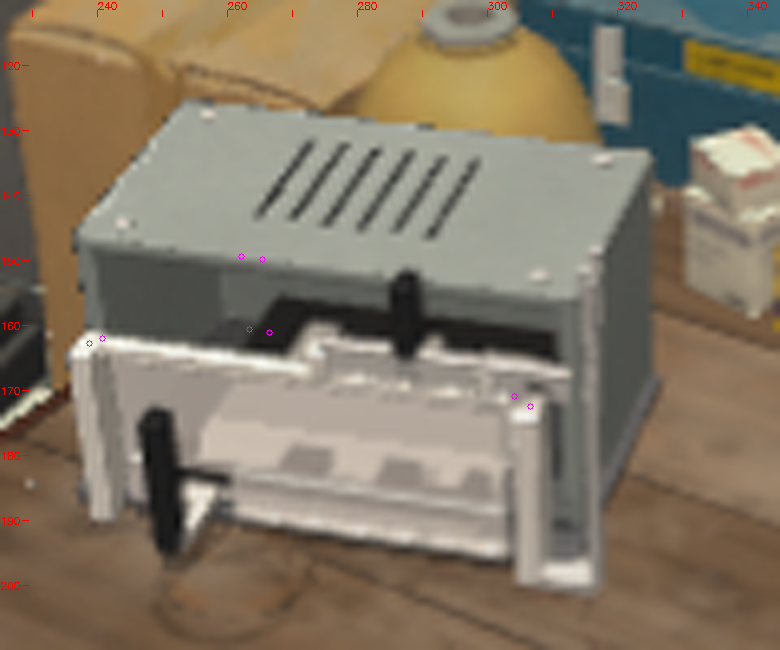

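```bash
cat >> h.py <<'E'
def plan(target,yaw,n,clo,s=None,fixrot=True):
    """rows from the measured pose to the target TCP pose (tool down); rounded"""
    s=s or state(); P=np.array(s["ee_pos"]); R=Rn.from_euler('xyz',s["ee_rot"],degrees=True)
    T=Rn.from_euler('xyz',[180,0,yaw],degrees=True); T0=np.array(target,float)
    tot=(R.inv()*T).as_rotvec(degrees=True)
    if not fixrot: tot[:2]=0
    rows=[]
    for i in range(n):
        k=n-i
        w=(R.inv()*T).as_rotvec(degrees=True)/k
        if not fixrot: w[:2]=0
        w=w.round(1); d=(R.inv().apply((T0-P)/k)).round(1 if k==1 else 0)
        rows.append([clo]+[float(x) for x in d]+[float(x)+0. for x in w]); P=P+R.apply(d); R=R*Rn.from_rotvec(w,degrees=True)
    def fm(x): return str(int(x)) if x==int(x) else str(round(x,2))
    L=["["+",".join(fm(x) for x in r)+"]" for r in rows]
    for i in range(0,n,5): print("["+",".join(L[i:i+5])+"]")
    print("dist/row",np.linalg.norm(T0-np.array(s["ee_pos"]))/n,"left",(T0-P).round(2))
def mach():
    p=np.load("mach.npy"); c,s_=np.cos(p[2]),np.sin(p[2])
    return p,np.array([[c,-s_,0],[s_,c,0],[0,0,1]])
def m2w(v):
    p,R=mach(); return R@np.array(v,float)+np.r_[p[:2],0]
def w2m(v):
    p,R=mach(); return R.T@(np.array(v,float)-np.r_[p[:2],0])
E
python3 - <<'E'
from h import *
t=m2w([-40,-40,300]); print(t); plan(t,197.5,12,0)
E
```

```text
[624.1237733  232.86886774 300.        ]
[[0,-43,-13,-7,0,0,-3],[0,-42,-15,-7,0,0,-3],[0,-41,-17,-7,0,0,-3],[0,-40,-19,-7,0,0,-3.1],[0,-39,-21,-7,0,0,-3]]
[[0,-38,-23,-7,0,0,-3.1],[0,-37,-26,-7,0,0,-3],[0,-36,-27,-7,0,0,-3.1],[0,-34,-29,-8,0,0,-3],[0,-32,-31,-7,0,0,-3.1]]
[[0,-31,-33,-8,0,0,-3],[0,-28.8,-34.5,-7.2,0,0,-3.1]]
dist/row 45.29089505862538 left [ 0.02 -0.04  0.02]
```

```bash
python3 -m creep '[[0,-43,-13,-7,0,0,-3],[0,-42,-15,-7,0,0,-3],[0,-41,-17,-7,0,0,-3],[0,-40,-19,-7,0,0,-3.1],[0,-39,-21,-7,0,0,-3]]' 30
python3 -m creep '[[0,-38,-23,-7,0,0,-3.1],[0,-37,-26,-7,0,0,-3],[0,-36,-27,-7,0,0,-3.1],[0,-34,-29,-8,0,0,-3],[0,-32,-31,-7,0,0,-3.1]]'
python3 -m creep '[[0,-31,-33,-8,0,0,-3],[0,-28.8,-34.5,-7.2,0,0,-3.1],[0,0,0,0,0,0,0],[0,0,0,0,0,0,0]]'
python3 - <<'E'
from h import *
import pickle
f=grab_frame("wrist"); s=state(); print(s["ee_pos"],s["ee_rot"],s["qpos"]); pickle.dump((f,s),open("w1.pkl","wb"))
cv2.imwrite("pics/w1.png",f["frame"][:,:,::-1])
f=grab_frame("scene"); cv2.imwrite("pics/s3.png",f["frame"][:,:,::-1])
E
```

```text
time_s: 0.92
ee_pos: [369.0, 413.8, 249.2]
ee_rot: [180.0, 0.0, 176.2]
force: [0.5, 0.4, 0.0]
gripper_width: 91.3
time_s: 1.55
ee_pos: [551.8, 284.5, 285.2]
ee_rot: [180.0, 0.0, -168.5]
force: [1.2, 0.1, 0.1]
gripper_width: 91.3
time_s: 2.05
ee_pos: [623.6, 233.2, 299.7]
ee_rot: [180.0, -0.1, -162.5]
force: [-0.1, 0.4, -0.4]
gripper_width: 91.2
[623.29065758 233.5983914  299.91184033] [ 1.79966199e+02 -5.36651527e-02 -1.62428793e+02] [ 1.95372045e+01  2.49989706e+01  6.71865122e+01  3.56468657e-02
  8.78669916e+01 -8.80353295e+01]
```

View pics/w1.png

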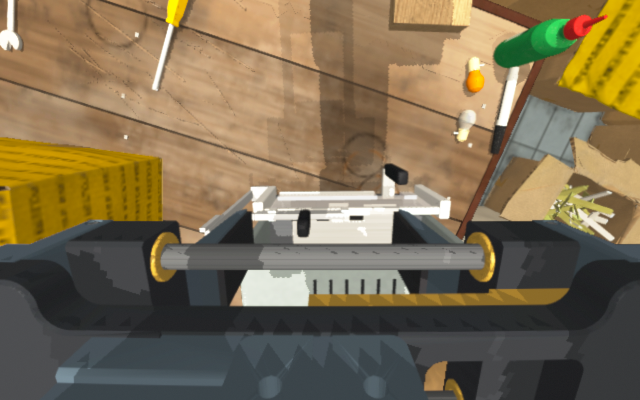

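View pics/s3.png

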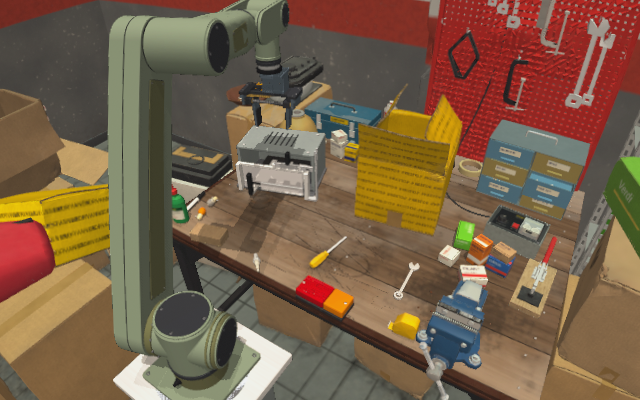

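```bash
python3 - <<'E'
from h import *
import pickle
f,s=pickle.load(open("w1.pkl","rb"))
crop(f,190,150,460,250,2.9,"w1a"); crop(f,280,195,330,245,12,"w1b"); crop(f,375,155,415,205,12,"w1c")
E
```

```text
(no output)
```

View pics/w1a.png

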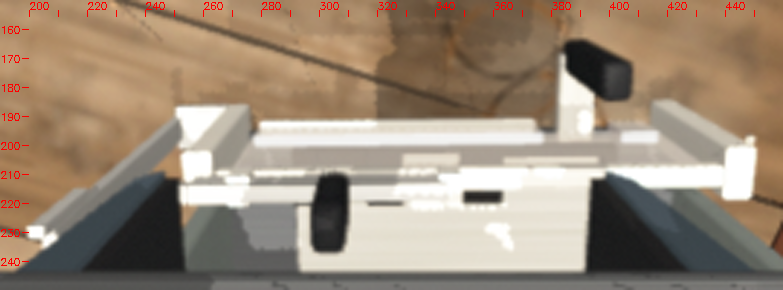

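View pics/w1b.png

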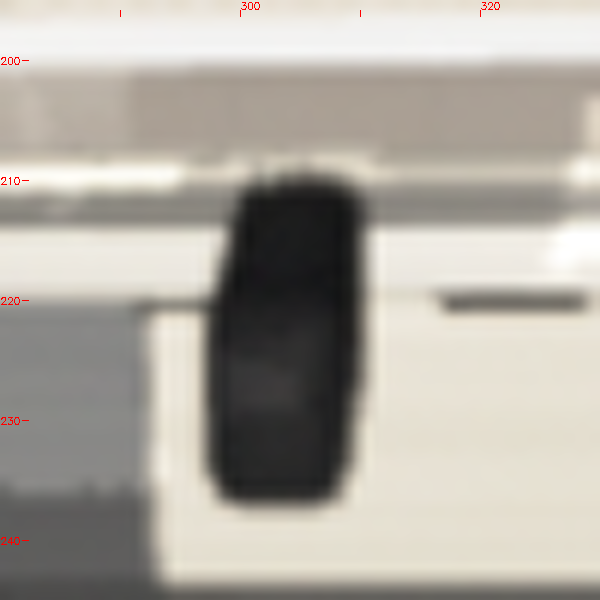

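View pics/w1c.png

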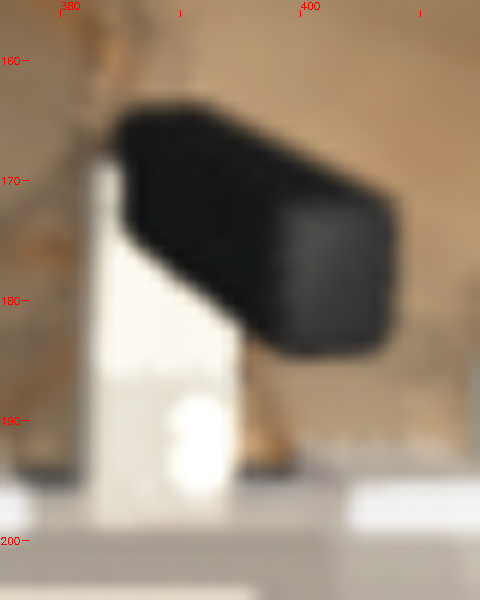

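```bash
python3 - <<'E'
from h import *
import pickle
f,s=pickle.load(open("w1.pkl","rb"))
from scipy.optimize import least_squares
p,_=mach()
print(np.degrees(p[2]))
def box(cx,cy,yaw,wx,wy,z0,z1):
    c,s_=np.cos(yaw),np.sin(yaw); P=[]
    for a in (-1,1):
        for b in (-1,1):
            for z in (z0,z1):
                x=a*wx/2;y=b*wy/2;P.append([cx+c*x-s_*y,cy+s_*x+c*y,z])
    return np.array(P)
def fit(sz,bounds,x0):
    def r(q):
        P=proj(f,box(q[0],q[1],np.radians(17.5),*sz)); return [P[:,0].min()-bounds[0],P[:,0].max()-bounds[1],P[:,1].min()-bounds[2],P[:,1].max()-bounds[3]]
    return least_squares(r,x0)
r=fit((22,14,136,181),(297.0,309.7,209.3,236.3),(670,224)); print("grip",r.x,r.fun.round(1),w2m([*r.x,163]))
r=fit((20,16,14,102),(384.0,407.6,163.2,184.3),(590,330)); print("pull",r.x,r.fun.round(1),w2m([*r.x,87]))
im=cv2.cvtColor(f["frame"],cv2.COLOR_RGB2GRAY)
cv2.imwrite("pics/w1d.png",cv2.resize(f["frame"][180:250,235:460,::-1],None,fx=3.5,fy=7,interpolation=cv2.INTER_CUBIC))
E
```

```text
17.52109825581141
grip [669.6095532 225.2313303] [-0.8  1.  -1.6  1.5] [  1.07618584 -60.9770138  163.        ]
pull [589.1156029 336.4517049] [-1.6  1.3 -0.8  0.7] [-42.19967169  69.31668488  87.        ]
```

View pics/w1d.png

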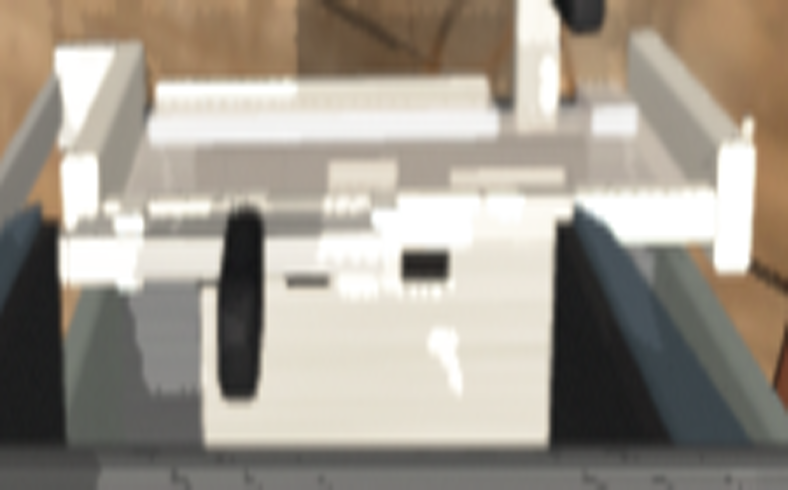

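```bash
python3 - <<'E'
from h import *
plan([669.5,225.2,205],197.8,3,0.4)
s=dict(state()); s["ee_pos"]=np.array([669.5,225.2,205]); s["ee_rot"]=[180,0,197.8]
plan([669.5,225.2,147],197.8,3,0.4,s)
E
```

```text
[[0.4,-14,-7,32,0,0,-0.1],[0.4,-14,-8,32,0,0,0],[0.4,-13.6,-7.3,31,0,0,-0.1]]
dist/row 35.37561398313102 left [ 0.03 -0.   -0.04]
[[0.4,0,0,19,0,0,0],[0.4,0,0,20,0,0,0],[0.4,0,0,19,0,0,0]]
dist/row 19.333333333333332 left [0. 0. 0.]
```

```bash
python3 -m creep '[[0.4,-14,-7,32,0,0,-0.1],[0.4,-14,-8,32,0,0,0],[0.4,-13.6,-7.3,31,0,0,-0.1],[0.4,0,0,0,0,0,0]]'
python3 - <<'E'
from h import *
f=grab_frame("wrist"); cv2.imwrite("pics/w2.png",f["frame"][:,:,::-1]); print(state()["ee_pos"])
f=grab_frame("scene"); crop(f,215,60,345,210,4,"s4")
E
```

```text
time_s: 2.65
ee_pos: [668.8, 224.6, 202.1]
ee_rot: [180.0, -0.4, -162.2]
force: [-0.5, 0.4, 1.3]
gripper_width: 55.8
[669.38271275 225.02228356 204.47163437]
```

View pics/w2.png

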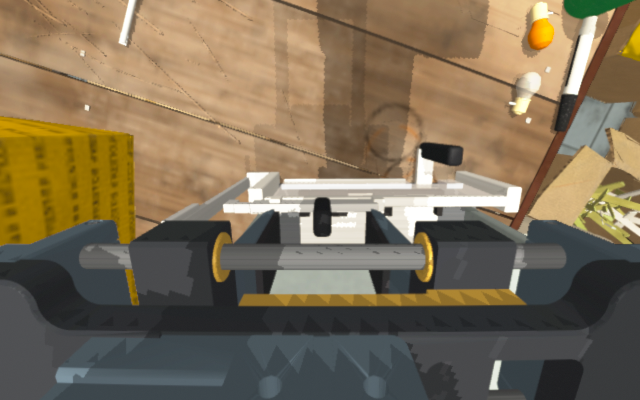

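View pics/s4.png

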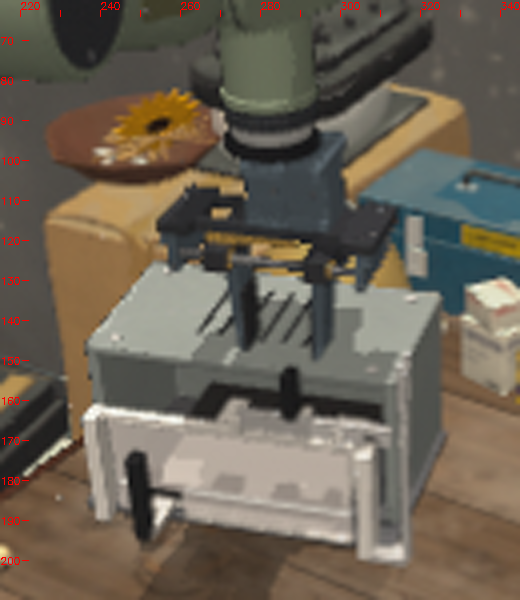

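The grip (wrist 322,216) sits midway between the fingers. I'm descending and closing.

```bash
python3 -m creep '[[0.4,0,0,19,0,0,0],[0.4,0,0,20,0,0,0],[0.4,0,0,18,0,0,0],[0.4,0,0,0,0,0,0]]'
python3 -m creep '[[1,0,0,0,0,0,0],[1,0,0,0,0,0,0],[1,0,0,0,0,0,0],[1,0,0,0,0,0,0]]' 40
python3 - <<'E'
from h import *
s=state();print(s["ee_pos"],s["force"],s["gripper_width"])
f=grab_frame("scene"); crop(f,215,60,345,210,4,"s5")
E
```

```text
time_s: 3.25
ee_pos: [669.7, 224.5, 147.8]
ee_rot: [180.0, -0.1, -162.2]
force: [-0.3, -0.4, 0.5]
gripper_width: 54.5
time_s: 3.75
ee_pos: [670.7, 224.4, 148.4]
ee_rot: [180.0, 0.0, -162.3]
force: [0.5, 0.1, 0.4]
gripper_width: 17.3
[670.65430047 224.36675874 148.44239421] [0.51941766 0.14302864 0.41968044] 17.336847754322694
```

View pics/s5.png

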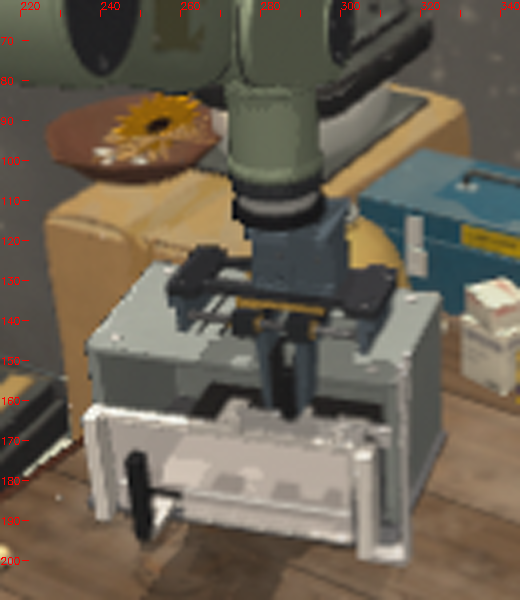

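```bash
python3 -m creep '[[1,0,0,0,0,0,0],[1,0,0,0,0,0,0],[1,0,0,-10,0,0,0],[1,0,0,-20,0,0,0],[1,0,0,-20,0,0,0]]' 50
python3 - <<'E'
from h import *
s=state();print(s["ee_pos"],s["force"],s["gripper_width"])
f=grab_frame("scene"); crop(f,215,60,345,210,4,"s6")
E
```

```text
time_s: 4.42
ee_pos: [670.5, 224.4, 197.2]
ee_rot: [180.0, -0.1, -162.2]
force: [1.7, 0.5, -7.5]
gripper_width: 13.4
[670.48845871 224.43253483 197.2436837 ] [ 1.74799584  0.52256976 -7.46796452] 13.448839783498991
```

View pics/s6.png

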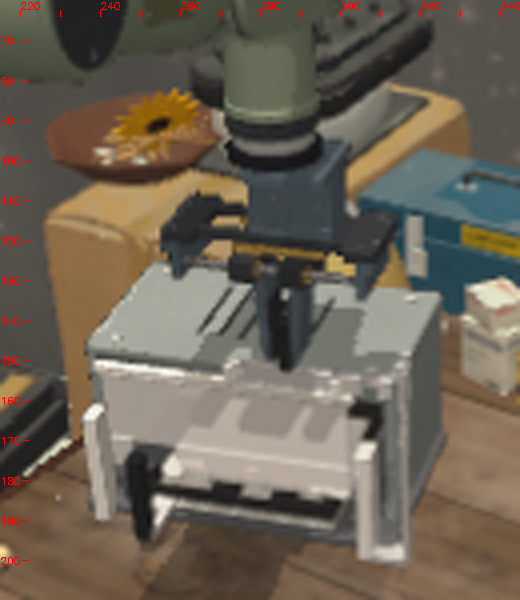

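```bash
python3 -m creep '[[1,0,0,-20,0,0,0],[1,0,0,-20.5,0,0,0],[1,0,0,0,0,0,0]]'
python3 -m creep '[[1,0,-10,0,0,0,0],[1,0,-10,0,0,0,0],[1,0,-8,0,0,0,0],[1,0,0,0,0,0,0]]'
python3 - <<'E'
from h import *
s=state();print(s["ee_pos"],s["force"],s["gripper_width"],w2m(s["ee_pos"]))
f=grab_frame("scene"); crop(f,215,60,345,210,4,"s7")
E
```

```text
time_s: 4.85
ee_pos: [670.6, 224.4, 239.5]
ee_rot: [180.0, 0.1, -162.2]
force: [0.7, 0.4, -4.5]
gripper_width: 13.5
time_s: 5.35
ee_pos: [679.7, 196.3, 238.1]
ee_rot: [-180.0, -0.0, -162.3]
force: [3.6, 0.5, -5.3]
gripper_width: 13.5
[679.67351223 196.32233197 238.06694013] [ 3.62275663  0.50074569 -5.29897733] 13.507229539413064 [  1.96998368 -91.57463759 238.06694013]
```

View pics/s7.png

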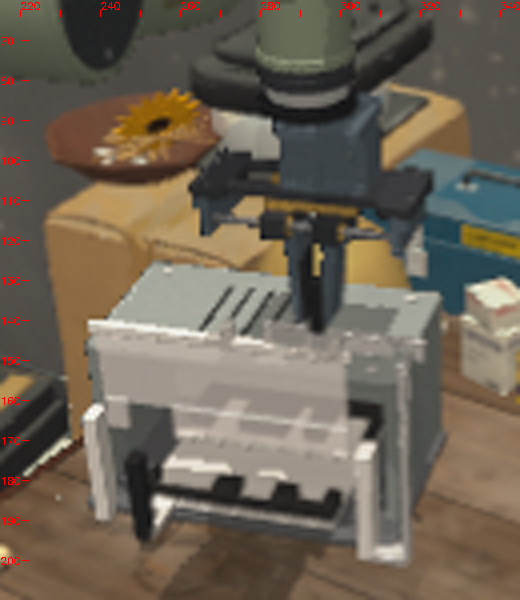

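```bash
python3 -m creep '[[1,0,-3,0,0,0,0],[1,0,-3,0,0,0,0],[1,0,0,0,0,0,0]]'; python3 -m creep '[[1,0,-3,0,0,0,0],[1,0,0,0,0,0,0]]'
```

```text
time_s: 5.78
ee_pos: [680.0, 195.3, 238.7]
ee_rot: [179.7, 0.0, -162.2]
force: [-0.3, 9.7, -4.9]
gripper_width: 13.9
time_s: 6.02
ee_pos: [680.0, 195.2, 238.7]
ee_rot: [179.4, 0.0, -162.1]
force: [-1.7, 16.0, -6.5]
gripper_width: 13.6
```

```bash
python3 -m creep '[[1,0,7,0,0,0,0],[1,0,0,8,0,0,0],[1,0,0,8,0,0,0],[1,0,0,5,0,0,0],[1,0,0,0,0,0,0]]'
python3 - <<'E'
from h import *
s=state();print(s["ee_pos"],s["force"],s["gripper_width"],w2m(s["ee_pos"]))
f=grab_frame("scene"); crop(f,215,60,345,210,4,"s8")
E
```

```text
time_s: 6.65
ee_pos: [679.9, 195.6, 216.9]
ee_rot: [180.0, -0.0, -162.3]
force: [3.3, 2.7, -5.9]
gripper_width: 13.7
[679.884474   195.55808916 216.86326449] [ 3.34164053  2.7359937  -5.92521109] 13.684775925012861 [  1.9410775  -92.36693575 216.86326449]
```

View pics/s8.png

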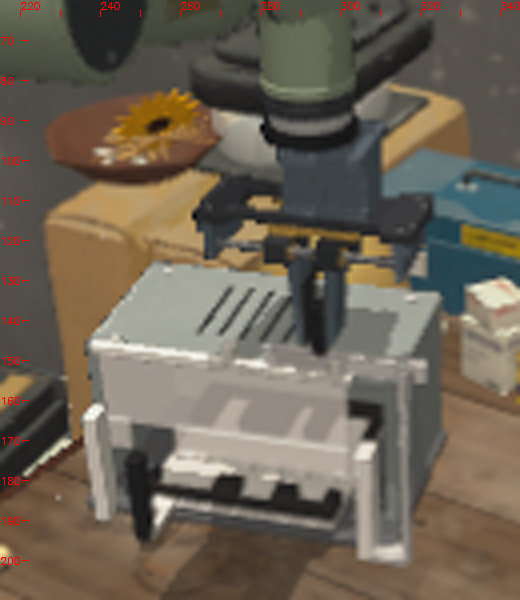

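Moving on a few mm lower to see the post take the weight.

```bash
python3 -m creep '[[1,0,0,2,0,0,0],[1,0,0,0,0,0,0]]';python3 -m creep '[[1,0,0,2,0,0,0],[1,0,0,0,0,0,0]]'
```

```text
time_s: 6.95
ee_pos: [679.9, 195.6, 216.3]
ee_rot: [-180.0, 0.1, -162.3]
force: [2.7, 0.7, -1.3]
gripper_width: 13.7
time_s: 7.2
ee_pos: [679.9, 195.6, 216.2]
ee_rot: [-180.0, 0.2, -162.3]
force: [1.2, 1.4, 4.3]
gripper_width: 13.8
```

The post carries the weight at 68 mm. I'll release and rise, then recheck.

```bash
python3 -m creep '[[0.6,0,0,-2,0,0,0],[0.6,0,0,0,0,0,0],[0.6,0,0,0,0,0,0],[0.6,0,0,-25,0,0,0],[0.6,0,0,-30,0,0,0]]'
python3 -m creep '[[0.6,0,0,-10,0,0,0],[0.6,50,30,0,0,0,0],[0.6,50,30,0,0,0,0],[0.6,30,40,0,0,0,0],[0.6,0,0,0,0,0,0]]'
python3 - <<'E'
from h import *
import pickle
s=state();print(s["ee_pos"],s["force"],s["gripper_width"],w2m(s["ee_pos"]))
f=grab_frame("scene"); crop(f,215,60,345,210,4,"s9")
w=grab_frame("wrist"); cv2.imwrite("pics/w3.png",w["frame"][:,:,::-1]); pickle.dump((w,s),open("w3.pkl","wb"))
E
```

```text
time_s: 7.82
ee_pos: [679.1, 195.6, 270.1]
ee_rot: [180.0, -0.2, -162.3]
force: [1.0, -0.1, 0.6]
gripper_width: 36.4
time_s: 8.45
ee_pos: [522.5, 252.6, 280.6]
ee_rot: [180.0, -0.1, -162.1]
force: [-0.4, -0.1, 0.4]
gripper_width: 36.5
[522.49000814 252.56944577 280.61178797] [-0.41896011 -0.09370908  0.40403305] 36.5339314799156 [-130.98758778    9.38414588  280.61178797]
```

View pics/s9.png

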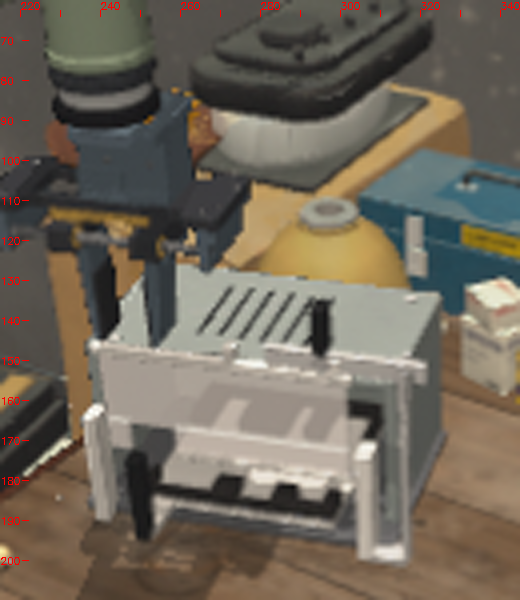

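View pics/w3.png

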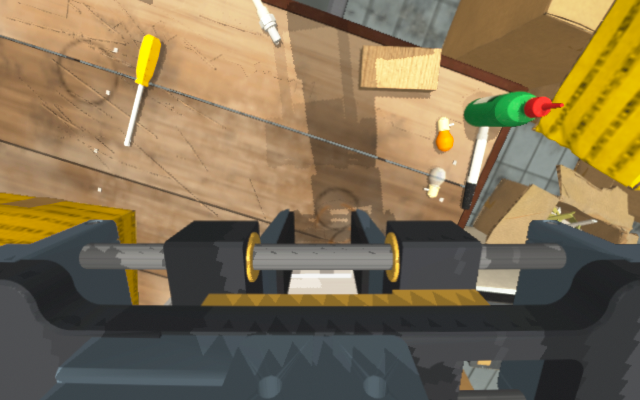

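```bash
python3 - <<'E'
from h import *
im=cv2.imread("pics/w2.png"); c=cv2.resize(im[130:180,405:475],None,fx=11,fy=11,interpolation=cv2.INTER_CUBIC); cv2.imwrite("pics/w2c.png",c)
E
```

```text
(no output)
```

View pics/w2c.png

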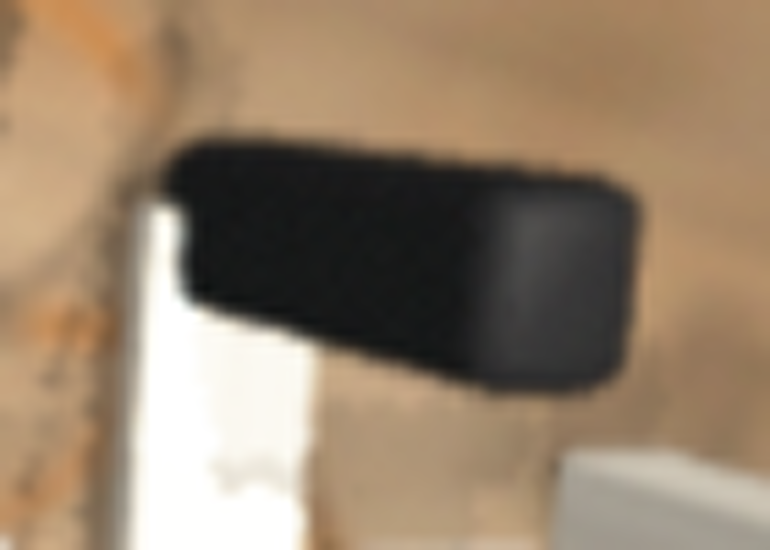

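```bash
python3 - <<'E'
from h import *
import pickle
f1,s1=pickle.load(open("w1.pkl","rb"))
print("w1",onz(f1,402.4,177.4,102))
R1=Rn.from_euler('xyz',s1["ee_rot"],degrees=True).as_matrix(); T1=np.eye(4);T1[:3,:3]=R1;T1[:3,3]=s1["ee_pos"]
R2=Rn.from_euler('xyz',[180,-.1,197.75],degrees=True).as_matrix(); T2=np.eye(4);T2[:3,:3]=R2;T2[:3,3]=[669.4,225,204.5]
f2=dict(f1); f2["view"]=f1["view"]@T1@np.linalg.inv(T2)
print("w2",onz(f2,455,155.4,102), tri((f1,402.4,177.4),(f2,455,155.4)))
t=(onz(f1,402.4,177.4,102)+onz(f2,455,155.4,102))/2; print(w2m(t))
E
```

```text
w1 [588.73007142 336.21417178 102.        ]
w2 [590.65259454 336.97195578 102.        ] (array([589.75593686, 338.32390795,  97.73396493]), [0.9, 0.9])
[-41.60809486  69.27815803 102.        ]
```

```bash
python3 - <<'E'
s=open('h.py').read()
s=s.replace("s=None,fixrot=True):","s=None,fixrot=True,tilt=0,hold=False):").replace("T=Rn.from_euler('xyz',[180,0,yaw],degrees=True); T0=np.array(target,float)","T=Rn.from_euler('xyz',[180,0,yaw],degrees=True)*Rn.from_euler('y',-tilt,degrees=True); T0=np.array(target,float)+(T.apply([0,0,18.8]) if hold else 0)")
open('h.py','w').write(s)
E
python3 - <<'E'
from h import *
s=state()
H=np.array([588.7,336.4,170])
print(w2m(H))
plan(H,197.8,5,0.5,tilt=20,hold=True)
T=Rn.from_euler('xyz',[180,0,197.8],degrees=True)*Rn.from_euler('y',-20,degrees=True)
s2=dict(s);s2["ee_pos"]=H+T.apply([0,0,18.8]);s2["ee_rot"]=T.as_euler('xyz',degrees=True)
plan(H-[0,0,78],197.8,4,0.5,s2,tilt=20,hold=True)
E
```

```text
[-42.61155929  69.39249892 170.        ]
[[0.5,-19,12,26,0,-4,0],[0.5,-17,12,27,0,-4,0],[0.5,-15,13,28,0,-4,0],[0.5,-12,12,28,0,-4,0],[0.5,-10.9,12.7,29.8,0,-4,0]]
dist/row 33.93082022749711 left [-0.03 -0.01  0.01]
[[0.5,7,0,18,0,0,0],[0.5,7,0,18,0,0,0],[0.5,6,0,19,0,0,0],[0.5,6.7,0,18.3,0,0,0]]
dist/row 19.5 left [0.02 0.01 0.01]
```

```bash
python3 -m creep '[[0.5,-19,12,26,0,-4,0],[0.5,-17,12,27,0,-4,0],[0.5,-15,13,28,0,-4,0],[0.5,-12,12,28,0,-4,0],[0.5,-10.9,12.7,29.8,0,-4,0]]'
python3 -m creep '[[0.5,0,0,0,0,0,0]]'
python3 - <<'E'
from h import *
import pickle
s=state();print(s["ee_pos"],s["ee_rot"],s["qpos"])
w=grab_frame("wrist"); cv2.imwrite("pics/w4.png",w["frame"][:,:,::-1]); f=grab_frame("scene"); crop(f,205,60,345,210,4,"s10")
E
```

```text
time_s: 9.18
ee_pos: [596.8, 338.0, 151.2]
ee_rot: [-180.0, 20.1, -162.3]
force: [-0.3, 0.1, -0.5]
gripper_width: 45.6
time_s: 9.3
ee_pos: [594.0, 337.2, 148.8]
ee_rot: [-179.9, 19.6, -162.2]
force: [0.4, 0.3, -0.2]
gripper_width: 46.0
[594.04290473 337.15510621 148.81746579] [-179.87561788   19.57631796 -162.22302264] [ 30.79809255  21.92688044  97.07437536  -6.64641944  42.10754891
 -72.76512576]
```

View pics/w4.png

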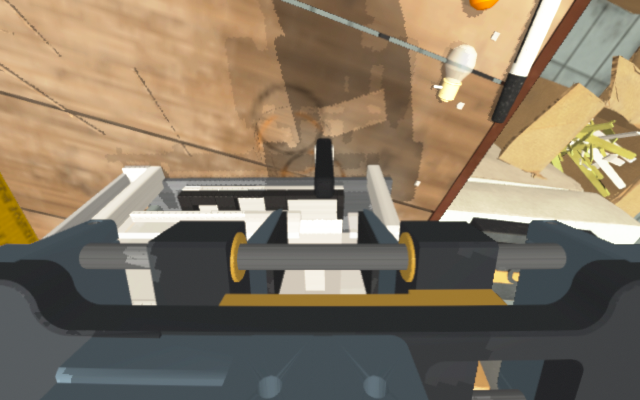

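View pics/s10.png

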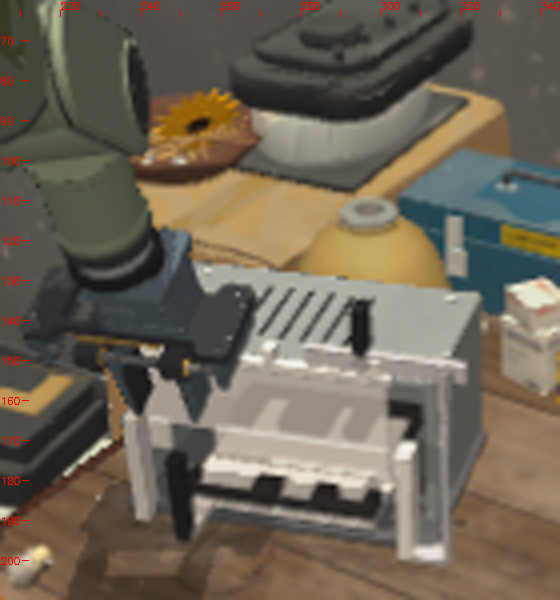

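```bash
python3 - <<'E'
from h import *
w=grab_frame("wrist"); p,Rm=mach()
P=[]
for a in(-10,10):
  for b in(-8,8):
    for z in(14,102):
      P.append(np.array([589.7,336.7,0])+Rm@[a,b,z])
P.append(state()["ee_pos"])
crop(w,270,120,380,250,5,"w4b",proj(w,np.array(P)))
E
```

```text
(no output)
```

View pics/w4b.png

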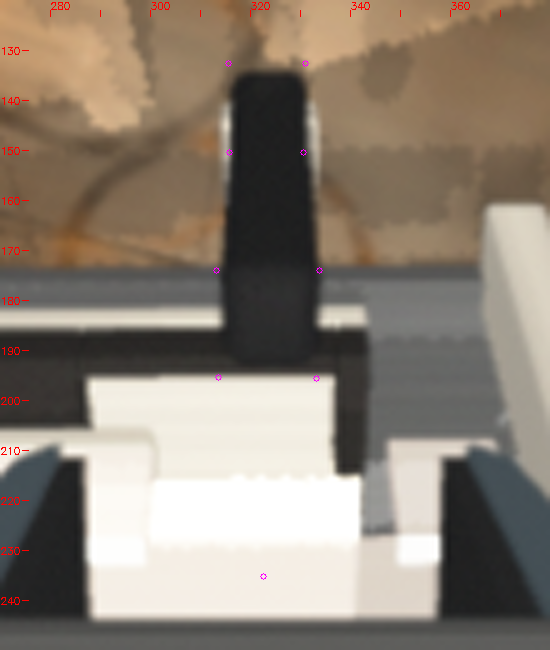

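```bash
python3 - <<'E'
from h import *
print(state()["ee_pos"])
plan([586.8,336.8,92],197.8,4,0.5,tilt=20,hold=True)
E
```

```text
[596.31733615 338.04630978 153.84378995]
[[0.5,8,0,18,0,0,0],[0.5,7,1,19,0,0,0],[0.5,8,0,18,0,0,-0.1],[0.5,7.1,0.7,18.7,0,0.1,0]]
dist/row 19.896429366777017 left [-0.03  0.02  0.04]
```

```bash
python3 -m creep '[[0.5,8,0,18,0,0,0],[0.5,7,1,19,0,0,0],[0.5,8,0,18,0,0,-0.1],[0.5,7,0.5,18.5,0,0,0],[0.5,0,0,0,0,0,0]]'
python3 -m creep '[[1,0,0,0,0,0,0],[1,0,0,0,0,0,0],[1,0,0,0,0,0,0],[1,0,0,0,0,0,0],[1,0,0,0,0,0,0]]' 40
python3 - <<'E'
from h import *
f=grab_frame("scene"); crop(f,205,60,345,210,4,"s11")
E
```

```text
time_s: 10.07
ee_pos: [591.9, 338.2, 73.3]
ee_rot: [-179.9, 19.9, -162.2]
force: [-0.5, 0.1, 0.6]
gripper_width: 45.5
time_s: 10.7
ee_pos: [592.5, 337.9, 74.4]
ee_rot: [-179.9, 20.1, -162.1]
force: [0.5, -5.1, 2.4]
gripper_width: 16.0
```

View pics/s11.png

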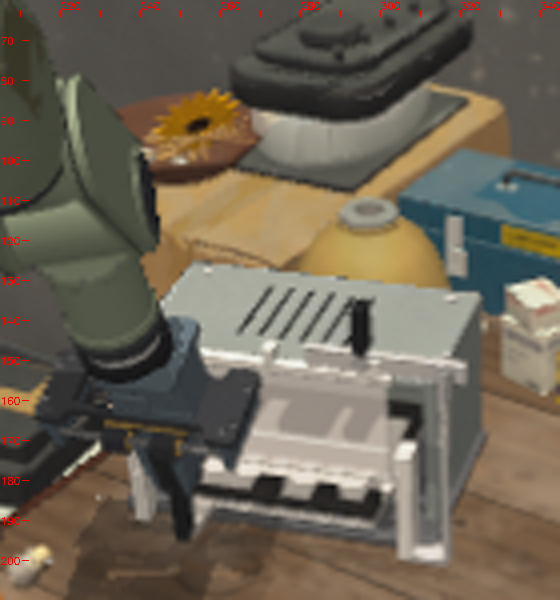

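```bash
python3 -m creep '[[1,9.4,0,-3.4,0,0,0],[1,18.8,0,-6.8,0,0,0],[1,18.8,0,-6.8,0,0,0],[1,0,0,0,0,0,0]]'; python3 -c "
from h import *
s=state();print(s['ee_pos'],s['force'],w2m(s['ee_pos']))"
```

```text
time_s: 11.25
ee_pos: [543.6, 321.9, 74.4]
ee_rot: [-179.8, 20.0, -162.1]
force: [1.1, -6.7, 4.8]
gripper_width: 15.6
[543.55973893 321.91423763  74.35552978] [ 1.0687524  -6.74357226  4.8023495 ] [-90.01862986  69.16857698  74.35552978]
```

```bash
python3 -m creep '[[1,18.8,0,-6.8,0,0,0],[1,28.2,0,-10.2,0,0,0],[1,28.2,0,-10.2,0,0,0],[1,28.2,0,-10.2,0,0,0],[1,0,0,0,0,0,0]]'; python3 -m creep '[[1,18.8,0,-6.8,0,0,0],[1,14.1,0,-5.1,0,0,0],[1,0,0,0,0,0,0]]'; python3 -c "
from h import *
s=state();print(s['ee_pos'],s['force'],w2m(s['ee_pos']))"
```

```text
time_s: 11.88
ee_pos: [438.3, 287.5, 74.3]
ee_rot: [-179.8, 20.0, -162.0]
force: [2.7, -11.3, 8.9]
gripper_width: 16.0
time_s: 12.25
ee_pos: [406.0, 277.0, 74.3]
ee_rot: [-179.7, 20.0, -162.0]
force: [2.1, -12.9, 11.3]
gripper_width: 16.0
[406.01527901 276.987345    74.29078539] [  2.13788522 -12.90904859  11.2831949 ] [-234.70742773   67.73473396   74.29078539]
```

```bash
python3 -m creep '[[1,9.1,-1.5,-4.3,0,0,0],[1,3.8,0,-1.4,0,0,0],[1,0,0,0,0,0,0]]'; python3 -m creep '[[1,3.8,0,-1.4,0,0,0],[1,0,0,0,0,0,0]]'; python3 -c "
from h import *
s=state();print(s['ee_pos'],s['force'],w2m(s['ee_pos']))"
```

```text
time_s: 12.62
ee_pos: [395.9, 273.7, 74.4]
ee_rot: [-179.9, 20.2, -162.0]
force: [19.2, -5.9, -14.4]
gripper_width: 15.8
time_s: 12.88
ee_pos: [395.2, 273.6, 74.7]
ee_rot: [-179.9, 20.5, -161.9]
force: [37.6, -6.3, -30.0]
gripper_width: 15.7
[395.24287333 273.57463258  74.74355235] [ 37.61230001  -6.3006649  -30.01305882] [-246.00748096   67.7234582    74.74355235]
```

```bash
python3 -m creep '[[1,-4.5,0,1.6,0,0,0],[1,0,0,0,0,0,0]]'; python3 -m creep '[[0.4,0,0,0,0,0,0],[0.4,0,0,0,0,0,0],[0.4,0,0,0,0,0,0]]';python3 -c "
from h import *
s=state();print(s['ee_pos'],s['ee_rot'],s['force'],w2m(s['ee_pos']))"
```

```text
time_s: 13.12
ee_pos: [395.4, 273.5, 74.7]
ee_rot: [-179.9, 20.1, -162.1]
force: [8.7, -5.5, -4.0]
gripper_width: 15.7
time_s: 13.5
ee_pos: [393.7, 273.9, 74.1]
ee_rot: [-180.0, 20.0, -162.1]
force: [-0.4, -0.1, -0.5]
gripper_width: 42.6
[393.67952094 273.90100015  74.09681209] [-179.97971118   20.00761385 -162.1368122 ] [-0.44837348 -0.08496244 -0.45363864] [-247.4000482    68.50534246   74.09681209]
```

```bash
python3 -m creep '[[0.4,-8,0,-22,0,0,0],[0.4,-12,0,-33,0,0,0],[0.4,0,0,0,0,0,0]]'; python3 -c "
from h import *
p=np.load('mach.npy'); p[2]=np.radians(18.0); np.save('mach.npy',p)
plan(m2w([-50,0,240]),198.0,6,0.4)"
```

```text
time_s: 13.88
ee_pos: [395.3, 275.2, 135.3]
ee_rot: [179.9, 20.3, -162.2]
force: [0.2, 0.5, -0.3]
gripper_width: 54.7
[[0.4,-37,-12,-5,0,3.4,0],[0.4,-36,-12,-7,0,3.4,0],[0.4,-36,-12,-9,0,3.4,0],[0.4,-35,-12,-12,0,3.4,-0.1],[0.4,-34,-11,-14,0,3.4,0]]
[[0.4,-33.3,-11.8,-15.1,0.1,3.3,0]]
dist/row 38.74586223756515 left [-0.02  0.04  0.03]
```

```bash
python3 -m creep '[[0.4,-37,-12,-5,0,3.4,0],[0.4,-36,-12,-7,0,3.4,0],[0.4,-36,-12,-9,0,3.4,0],[0.4,-35,-12,-12,0,3.4,-0.1],[0.4,-34,-11,-14,0,3.4,0]]';  python3 -m creep '[[0.4,-33,-12,-15,0.1,3.3,0],[0.4,0,0,0,0,0,0],[0.4,0,0,0,0,0,0]]'; python3 - <<'E'
from h import *
import pickle
w=grab_frame("wrist"); s=state(); print(s["ee_pos"],s["ee_rot"])
pickle.dump((w,s),open("w5.pkl","wb"))
p=m2w([-44-207,69.5,0]); _,R=mach()
P=[p+R@np.array(v) for v in ([130.5,-13,28.5],[104.5,-83,33],[140.5,-134,26],[0,0,102],[140-91.5,-70-92,36],[140-91.5,-70+92,36],[140+91.5,-70-92,36],[140+91.5,-70+92,36])]
im=w["frame"][:,:,::-1].copy()
for a in proj(w,np.array(P)): cv2.circle(im,tuple(int(round(x)) for x in a),3,(255,0,255),1)
cv2.imwrite("pics/w5.png",w["frame"][:,:,::-1]); cv2.imwrite("pics/w5m.png",im)
E
```

```text
time_s: 14.5
ee_pos: [567.9, 267.4, 218.6]
ee_rot: [-179.9, 2.8, -162.1]
force: [0.8, 1.1, 0.6]
gripper_width: 55.1
time_s: 14.88
ee_pos: [600.5, 266.0, 234.2]
ee_rot: [-179.8, -0.5, -162.1]
force: [-0.6, -0.3, 0.4]
gripper_width: 54.5
[600.03022685 266.02879764 234.64984921] [-179.8446278    -0.47372719 -162.04610716]
```

View pics/w5m.png

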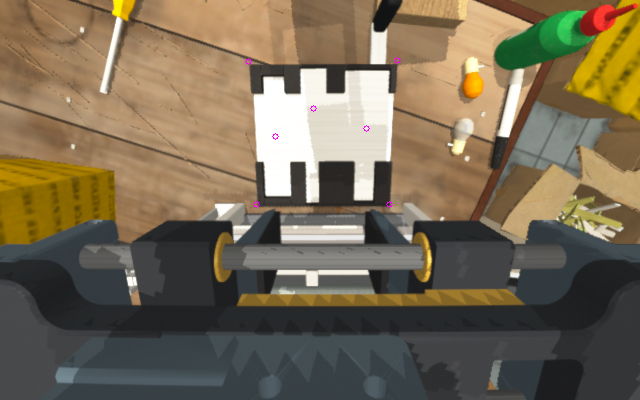

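```bash
python3 - <<'E'
from h import *
import pickle
w,s=pickle.load(open("w5.pkl","rb"))
crop(w,235,50,415,215,4.2,"w5a")
E
```

```text
(no output)
```

View pics/w5a.png

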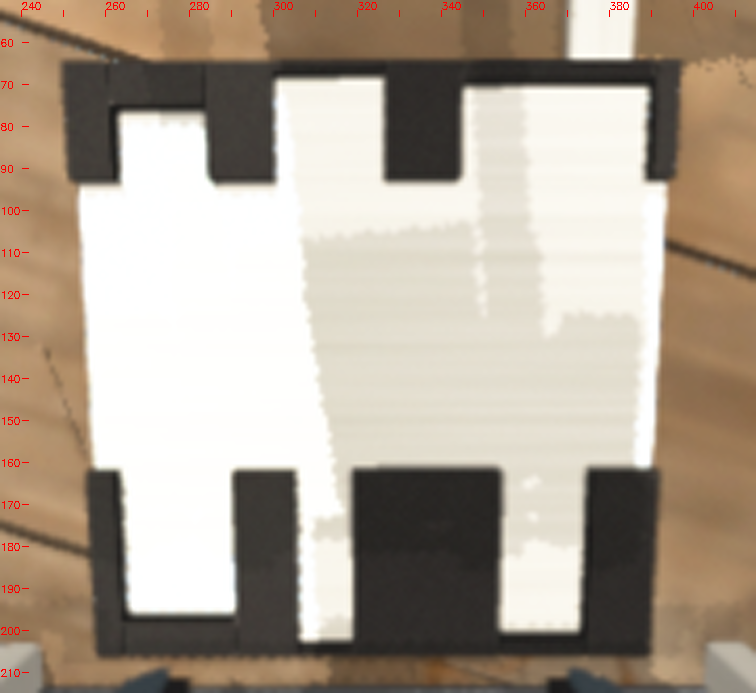

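```bash
python3 - <<'E'
from h import *
import pickle
from scipy.optimize import least_squares
w,s=pickle.load(open("w5.pkl","rb"))
M=np.array([[-91.5,-92,36],[-91.5,92,36],[91.5,92,36],[91.5,-92,36]])
px=np.array([[249.3,63.8],[396.6,64.3],[389.3,205.5],[257.8,205.5]])
def W(p,m):
    c,s_=np.cos(p[2]),np.sin(p[2]); m=np.atleast_2d(m); return np.c_[p[0]+c*m[:,0]-s_*m[:,1],p[1]+s_*m[:,0]+c*m[:,1],m[:,2]]
r=least_squares(lambda p:(proj(w,W(p,M))-px).ravel(),[530,240,.31]); print(r.x[:2],np.degrees(r.x[2]),r.fun.round(1), w2m([*r.x[:2],36]))
p=r.x
# free height
r2=least_squares(lambda p:(proj(w,W(p,M+[0,0,p[3]]))-px).ravel(),[530,240,.31,0]); print(r2.x,r2.fun.round(1))
np.save("foam.npy",p)
for n,m in (("pull",[-140,70,0]),("sd",[-35.5,-13,0]),("sp",[.5,-64,0])): print(n,W(p,m).round(1))
E
```

```text
[548.07223772 249.93624613] 18.042926011926436 [-0.4 -0.   0.9 -0.8  0.3  0.6 -0.8  0.7] [-1.07388134e+02  6.89882172e-02  3.60000000e+01]
[ 5.47964607e+02  2.49906615e+02  3.14909952e-01 -3.02013525e+00] [ 0.2  0.4  0.2 -0.4 -0.2 -0.1 -0.3  0. ]
pull [[393.3 273.1   0. ]]
sd [[518.3 226.6   0. ]]
sp [[568.4 189.2   0. ]]
```

```bash
python3 - <<'E'
from h import *
plan([550,-45,225],174,8,0.3)
E
```

```text
[[0.3,18,-35,1,0,-0.1,3],[0.3,16,-36,1,0,0,3],[0.3,14,-37,2,0,-0.1,3],[0.3,12,-37,1,0,0,3],[0.3,10,-38,2,-0.1,-0.1,3]]
[[0.3,8,-39,1,0,0,3],[0.3,7,-39,2,-0.1,-0.1,3],[0.3,4.3,-38.8,0.9,0,0,3]]
dist/row 39.39683048633009 left [ 0.   -0.02 -0.05]
```

```bash
python3 -m creep '[[0.3,18,-35,1,0,-0.1,3],[0.3,16,-36,1,0,0,3],[0.3,14,-37,2,0,-0.1,3],[0.3,12,-37,1,0,0,3],[0.3,10,-38,2,-0.1,-0.1,3]]';  python3 -m creep '[[0.3,8,-39,1,0,0,3],[0.3,7,-39,2,-0.1,-0.1,3],[0.3,4.3,-38.8,1,0,0,3],[0.3,0,0,0,0,0,0],[0.3,0,0,0,0,0,0]]'; python3 - <<'E'
from h import *
import pickle
w=grab_frame("wrist"); s=state(); print(s["ee_pos"],s["ee_rot"])
pickle.dump((w,s),open("w6.pkl","wb"))
cv2.imwrite("pics/w6.png",w["frame"][:,:,::-1])
E
```

```text
time_s: 15.55
ee_pos: [568.8, 71.4, 229.6]
ee_rot: [-179.9, 0.0, -177.1]
force: [0.5, -0.1, 0.3]
gripper_width: 64.0
time_s: 16.18
ee_pos: [550.6, -43.9, 225.9]
ee_rot: [179.9, 0.1, 174.0]
force: [0.2, -0.3, -0.9]
gripper_width: 64.3
[550.93130207 -43.64194166 225.9106326 ] [1.79931841e+02 1.41002660e-01 1.74009048e+02]
```

View pics/w6.png

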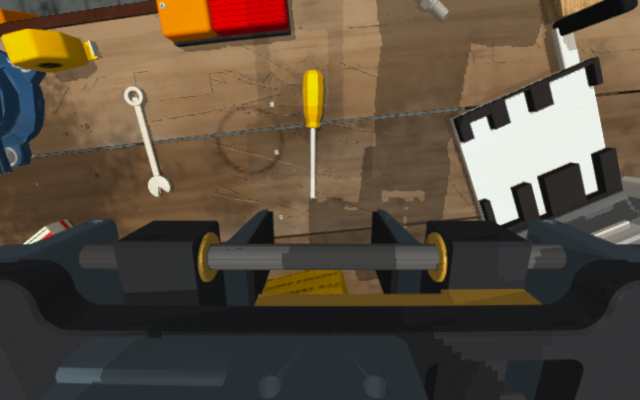

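```bash
python3 - <<'E'
from h import *
import pickle
w,s=pickle.load(open("w6.pkl","rb"))
crop(w,280,60,350,205,4.1,"w6a"); crop(w,110,75,190,205,4.5,"w6b")
E
```

```text
(no output)
```

View pics/w6a.png

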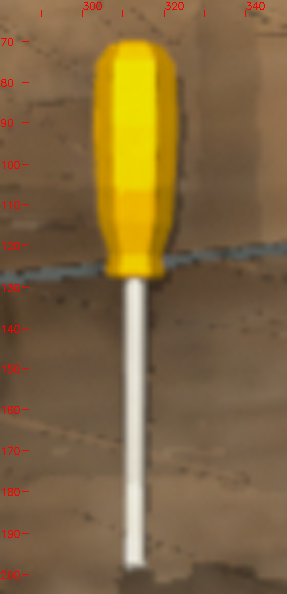

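View pics/w6b.png

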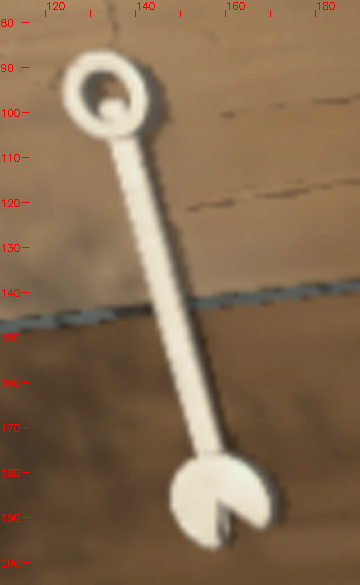

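```bash
python3 - <<'E'
from h import *
import pickle
from scipy.optimize import least_squares
w,s=pickle.load(open("w6.pkl","rb"))
px=np.array([[312.7,197.8],[312.4,126.8],[312.4,69.2]]); L=np.array([-120,-22,50.]); Z=[7,12,12]
def m(p): return np.c_[p[0]+np.cos(p[2])*L,p[1]+np.sin(p[2])*L,Z]
r=least_squares(lambda p:(proj(w,m(p))-px).ravel(),[480,-45,3.05]); print("sd grip",r.x[:2],np.degrees(r.x[2]),r.fun.round(1))
ring=onz(w,120+0.5+(95-0)/4.5*0+ (105/4.5-10)-.5,75+95/4.5-.5,4)
# spanner crop origin u0=110,v0=75
def c(x,y): return 110+x/4.5-.5,75+y/4.5-.5
a=onz(w,*c(105,95),4); b=onz(w,*c(220,500),4); q=onz(w,*c(123,140),4); q2=onz(w,*c(208,450),4)
print("ring",a,"jaw",b,"shank",q,q2); d=q-q2; print("ang",np.degrees(np.arctan2(d[1],d[0])),np.linalg.norm(a-b))
E
```

```text
sd grip [460.32920683 -46.79488093] 173.61488349239772 [-0.  -1.2  0.   0.4 -0.   0.6]
ring [ 414.48198046 -286.84571808    4.        ] jaw [ 540.21716404 -282.35272508    4.        ] shank [ 427.78176321 -284.71916077    4.        ] [ 523.75388412 -282.16847262    4.        ]
ang -178.47758631208907 125.81543377072336
```

```bash
python3 - <<'E'
from h import *
plan([460.3,-46.8,60],173.6,5,0.45)
E
```

```text
[[0.45,18,-3,33,0,0,0.1],[0.45,18,-2,33,0,0,0.1],[0.45,18,-3,33,0,0,0.1],[0.45,18,-3,33,0,0.1,0.1],[0.45,18.1,-2.1,33.7,0.1,0,0]]
dist/row 37.81552287525445 left [-0.01 -0.01 -0.01]
```

```bash
python3 -m creep '[[0.45,18,-3,33,0,0,0.1],[0.45,18,-2,33,0,0,0.1],[0.45,18,-3,33,0,0,0.1],[0.45,18,-3,33,0,0.1,0.1],[0.45,18.1,-2.1,33.7,0.1,0,0]]'; python3 -m creep '[[0.45,0,0,20,0,0,0],[0.45,0,0,20,0,0,0],[0.45,0,0,10,0,0,0],[0.45,0,0,5,0,0,0],[0.45,0,0,0,0,0,0]]'
python3 - <<'E'
from h import *
s=state(); print(s["ee_pos"],s["ee_rot"],s["force"])
f=grab_frame("scene"); crop(f,270,200,420,310,5,"s12")
E
```

```text
time_s: 16.85
ee_pos: [460.5, -46.7, 59.2]
ee_rot: [-179.9, 0.1, 173.7]
force: [0.9, -0.1, -0.2]
gripper_width: 49.8
time_s: 17.48
ee_pos: [461.1, -47.7, 5.1]
ee_rot: [-179.9, 0.1, 173.6]
force: [-0.5, -0.7, -0.4]
gripper_width: 50.1
[461.09742902 -47.71440565   5.12037288] [-1.79941730e+02  5.85613364e-02  1.73565065e+02] [-0.52478876 -0.71143677 -0.44062244]
```

View pics/s12.png

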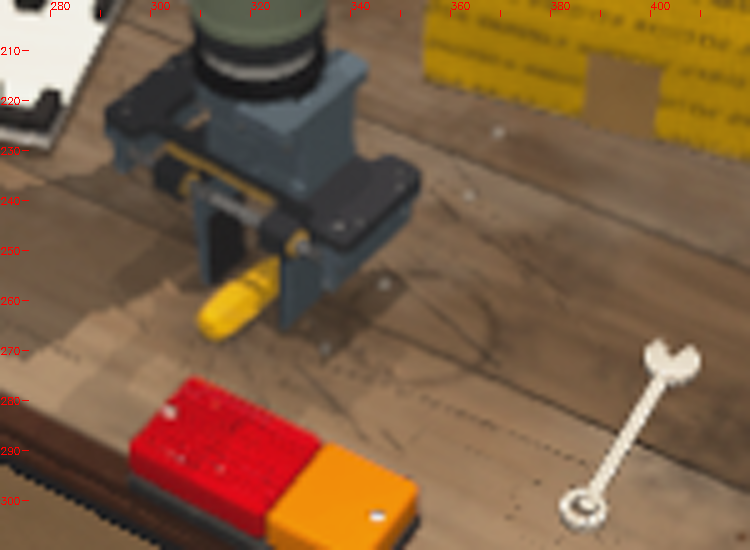

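The spanner was knocked aside (ring now at scene (384,301)); the wrist measurement already has its new place. Closing on the handle.

```bash
python3 -m creep '[[0.45,0,0,2,0,0,0],[1,0,0,0,0,0,0],[1,0,0,0,0,0,0],[1,0,0,0,0,0,0],[1,0,0,0,0,0,0]]' 35; python3 -m creep '[[1,0,0,0,0,0,0],[1,0,0,-10,0,0,0],[1,0,0,-25,0,0,0],[1,0,0,-25,0,0,0],[1,0,0,0,0,0,0]]'
python3 - <<'E'
from h import *
s=state(); print(s["ee_pos"],s["ee_rot"],s["force"])
f=grab_frame("scene"); crop(f,270,170,420,290,5,"s13")
w=grab_frame("wrist"); cv2.imwrite("pics/w7.png",w["frame"][:,:,::-1])
E
```

```text
time_s: 18.15
ee_pos: [460.9, -47.9, 3.1]
ee_rot: [-179.9, 0.1, 173.5]
force: [-0.7, 0.8, 1.8]
gripper_width: 23.3
time_s: 18.77
ee_pos: [462.4, -48.1, 64.9]
ee_rot: [-179.9, 0.3, 173.5]
force: [0.4, -0.5, -0.7]
gripper_width: 23.1
[462.39498319 -48.12047792  64.86569211] [-179.93334642    0.32734127  173.53754046] [ 0.39398076 -0.52492432 -0.74339754]
```

View pics/s13.png

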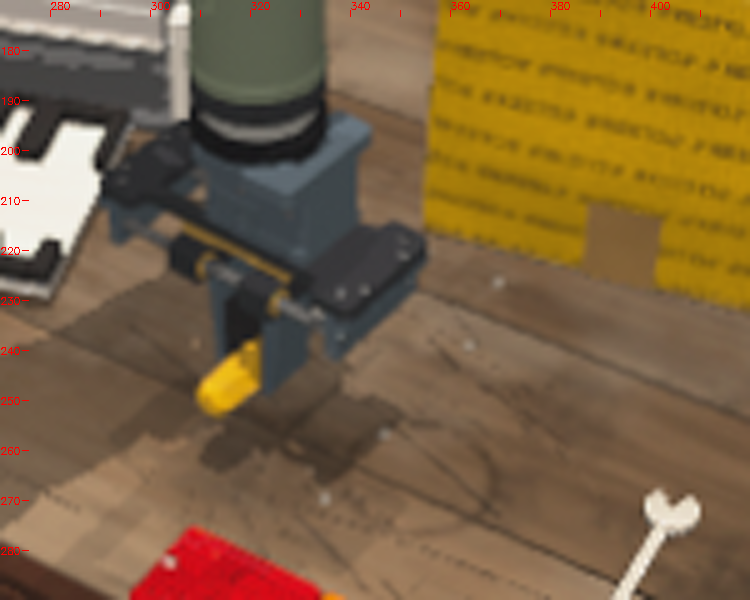

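View pics/w7.png

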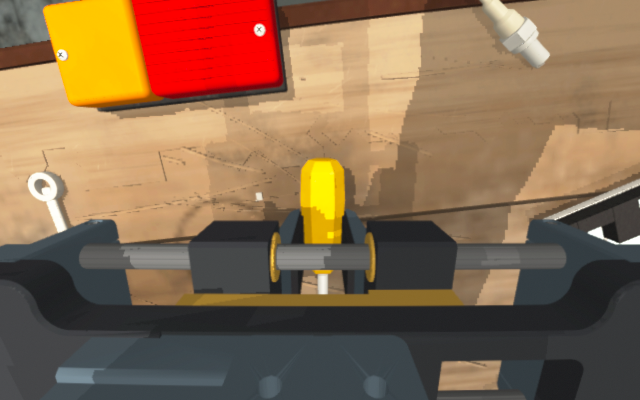

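```bash
python3 - <<'E'
from h import *
plan([481,213.8,110],198.04,9,1)
E
```

```text
[[1,1,29,-5,0,0,-2.7],[1,0,29,-5,0,0,-2.7],[1,-2,29,-5,0,0,-2.7],[1,-3,29,-5,0,0,-2.7],[1,-5,29,-5,0,0,-2.7]]
[[1,-6,29,-6,0,0,-2.8],[1,-7,28,-5,0,0,-2.7],[1,-8,28,-6,0,0,-2.8],[1,-10.1,27.4,-5.4,-0.1,0,-2.7]]
dist/row 29.629276116302158 left [ 0.05 -0.04 -0.02]
```

```bash
python3 -m creep '[[1,1,29,-15,0,0,-2.7],[1,0,29,-5,0,0,-2.7],[1,-2,29,-5,0,0,-2.7],[1,-3,29,-5,0,0,-2.7],[1,-5,29,-5,0,0,-2.7]]'; python3 -m creep '[[1,-6,29,-6,0,0,-2.8],[1,-7,28,-5,0,0,-2.7],[1,-8,28,-6,0,0,-2.8],[1,-10.1,27.4,4.6,-0.1,0,-2.7],[1,0,0,0,0,0,0]]'; python3 - <<'E'
from h import *
s=state(); print(s["ee_pos"],s["ee_rot"],s["force"])
plan([519.2,226.2,60],198.04,4,1)
w=grab_frame("wrist"); cv2.imwrite("pics/w8.png",w["frame"][:,:,::-1])
E
```

```text
time_s: 19.5
ee_pos: [471.6, 98.1, 96.7]
ee_rot: [-179.9, -0.1, -172.9]
force: [0.1, -0.3, 0.1]
gripper_width: 23.0
time_s: 20.12
ee_pos: [480.5, 214.9, 108.5]
ee_rot: [180.0, -0.1, -161.8]
force: [-0.7, -0.6, -0.6]
gripper_width: 23.2
[480.48738846 214.86341679 108.51585075] [ 1.79983052e+02 -1.37030369e-01 -1.61829841e+02] [-0.72976866 -0.55996513 -0.6358767 ]
[[1,-10,0,12,0,0,0],[1,-10,0,12,0,0,0],[1,-10,-1,12,0,-0.1,0.1],[1,-10.4,-0.3,12.4,0,0,0]]
dist/row 15.773736449068977 left [ 0.01  0.01 -0.04]
```

View pics/w8.png

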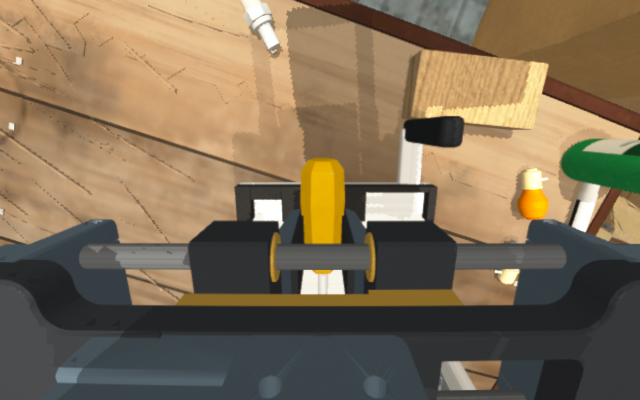

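```bash
python3 -m creep '[[1,-10,0,12,0,0,0],[1,-10,0,12,0,0,0],[1,-10,-1,12,0,-0.1,0.1],[1,-10.4,-0.3,12.4,0,0,0],[1,0,0,0,0,0,0]]'; python3 - <<'E'
from h import *
s=state(); print(s["ee_pos"],s["ee_rot"],s["force"])
w=grab_frame("wrist"); crop(w,230,110,430,245,3.8,"w9")
f=grab_frame("scene"); crop(f,215,110,375,240,4.8,"s14")
E
```

```text
time_s: 20.8
ee_pos: [520.2, 224.9, 60.3]
ee_rot: [180.0, -0.0, -162.1]
force: [-0.7, 0.7, -1.2]
gripper_width: 22.8
[520.23956626 224.87557416  60.27874909] [ 1.79985295e+02 -6.38017265e-03 -1.62086486e+02] [-0.72976886  0.74257222 -1.15863424]
```

View pics/w9.png

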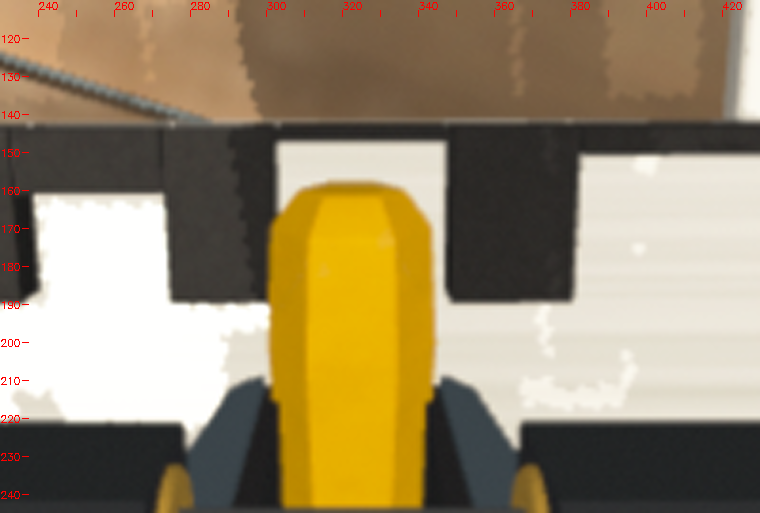

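View pics/s14.png

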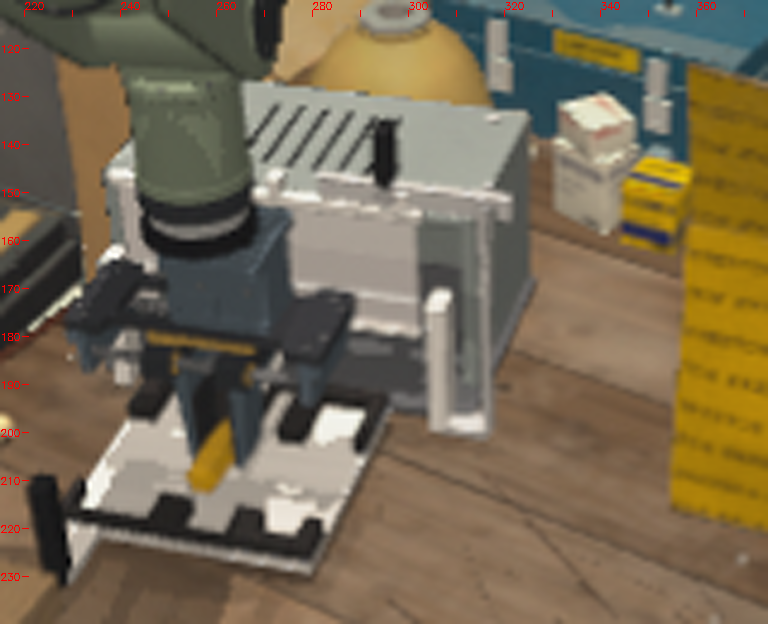

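```bash
python3 - <<'E'
from h import *
w=grab_frame("wrist"); s=state(); print(s["ee_pos"])
R=Rn.from_euler('xyz',s["ee_rot"],degrees=True)
def t(u,v,z): return R.inv().apply(onz(w,u,v,z)-s["ee_pos"]).round(1)
c=lambda x,y:(230+x/3.8-.5,110+y/3.8-.5)
print("pocket L/R",t(*c(277,150),36),t(*c(445,150),36), "pocket front edge",t(*c(360,141),36))
print("foam front", t(*c(360,123),36))
print("handle sides",t(*c(270,290),69),t(*c(434,290),69),"end",t(*c(352,182),69),t(*c(352,182),65))
print("foam tooth inner edge", t(*c(510,300),36))
E
```

```text
[520.04332579 225.08101157  61.87806426]
pocket L/R [ 52.7 -13.8  25.8] [52.8 17.1 25.8] pocket front edge [54.4  1.5 25.8]
foam front [57.6  1.5 25.8]
handle sides [ 33.2 -13.   -7.2] [33.2 13.  -7.2] end [50.3 -0.  -7.2] [49.9 -0.  -3.2]
foam tooth inner edge [24.4 30.2 25.8]
```

```bash
python3 -m creep '[[1,1.2,1.6,0,0,0,0],[1,0,0,8,0,0,0],[1,0,0,8,0,0,0],[1,0,0,0,0,0,0]]'; python3 - <<'E'
from h import *
w=grab_frame("wrist"); s=state(); print(s["ee_pos"],s["ee_rot"],s["force"]); crop(w,230,110,430,245,3.8,"w10")
E
```

```text
time_s: 21.45
ee_pos: [517.8, 226.0, 44.8]
ee_rot: [180.0, 0.0, -162.1]
force: [0.6, -0.3, -0.9]
gripper_width: 22.7
[518.13917649 226.12661904  45.21865594] [ 1.79981331e+02  5.73743161e-02 -1.62058756e+02] [-0.47222524 -1.2131089  -0.64735659]
```

View pics/w10.png

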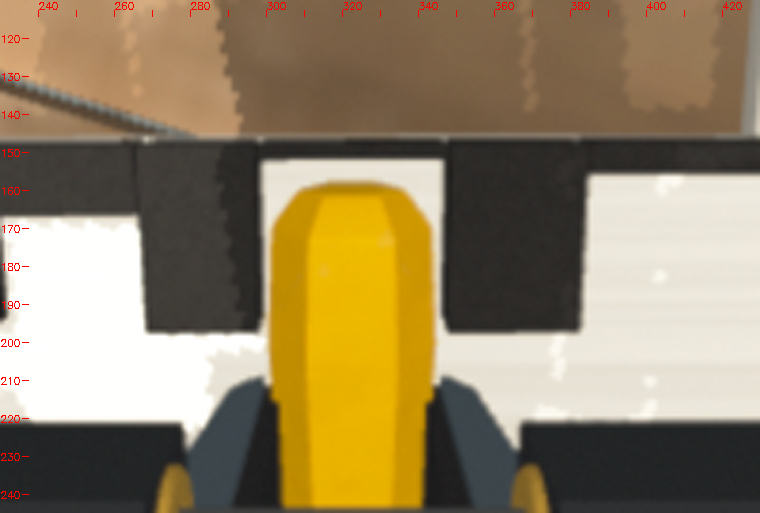

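```bash
python3 -m creep '[[1,0,0,8,0,0,0],[1,0,0,7,0,0,0],[1,0,0,0,0,0,0]]'; python3 -m creep '[[1,0,0,3,0,0,0],[1,0,0,2,0,0,0],[1,0,0,0,0,0,0]]'; python3 - <<'E'
from h import *
w=grab_frame("wrist"); s=state(); print(s["ee_pos"],s["ee_rot"],s["force"]); crop(w,230,110,430,245,3.8,"w11")
E
```

```text
time_s: 21.88
ee_pos: [517.9, 226.1, 29.9]
ee_rot: [180.0, 0.0, -162.1]
force: [0.6, -0.3, 0.0]
gripper_width: 22.9
time_s: 22.25
ee_pos: [518.5, 226.3, 25.7]
ee_rot: [180.0, 0.1, -162.1]
force: [-0.2, 0.3, -1.5]
gripper_width: 23.0
[518.51979995 226.30778883  25.74494919] [ 1.79974907e+02  1.21059763e-01 -1.62060069e+02] [-0.11812098 -0.22808764 -0.38998165]
```

View pics/w11.png

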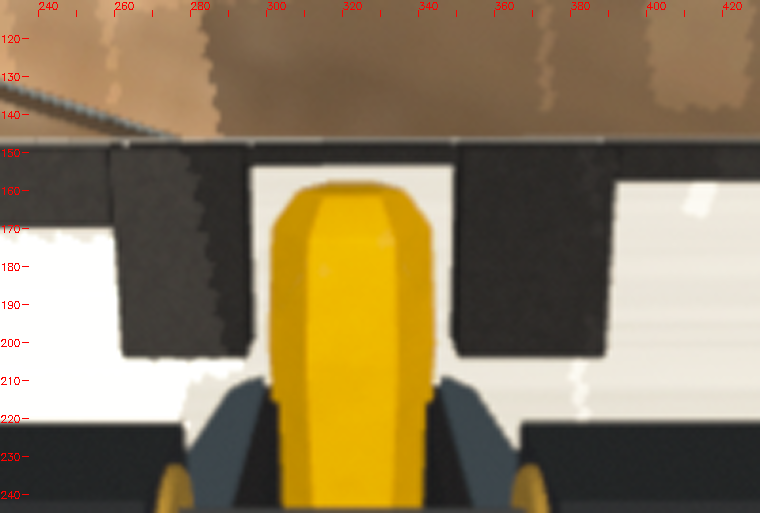

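```bash
python3 -m creep '[[1,0,0,1.2,0,0,0],[0.62,0,0,0,0,0,0],[0.62,0,0,0,0,0,0],[0.62,0,0,-10,0,0,0],[0.62,0,0,-40,0,0,0]]'; python3 -m creep '[[0.62,0,0,-60,0,0,0],[0.5,-20,0,-50,0,0,0],[0.5,-30,0,0,0,0,0],[0.5,0,0,0,0,0,0]]';python3 - <<'E'
from h import *
w=grab_frame("wrist"); s=state(); print(s["ee_pos"],s["ee_rot"],s["force"]); crop(w,230,30,430,230,3.6,"w12"); cv2.imwrite("pics/w12f.png",w["frame"][:,:,::-1])
E
```

```text
time_s: 22.92
ee_pos: [516.9, 225.6, 73.5]
ee_rot: [180.0, -0.2, -162.1]
force: [-1.0, 0.4, -0.2]
gripper_width: 34.6
time_s: 23.42
ee_pos: [567.2, 242.0, 185.6]
ee_rot: [180.0, 0.3, -162.1]
force: [-0.7, -0.4, 0.2]
gripper_width: 45.3
[565.55591846 241.39165652 184.64302624] [ 1.79975597e+02  7.16141577e-02 -1.62069810e+02] [-0.42416799  0.06570636 -0.44327402]
```

View pics/w12.png

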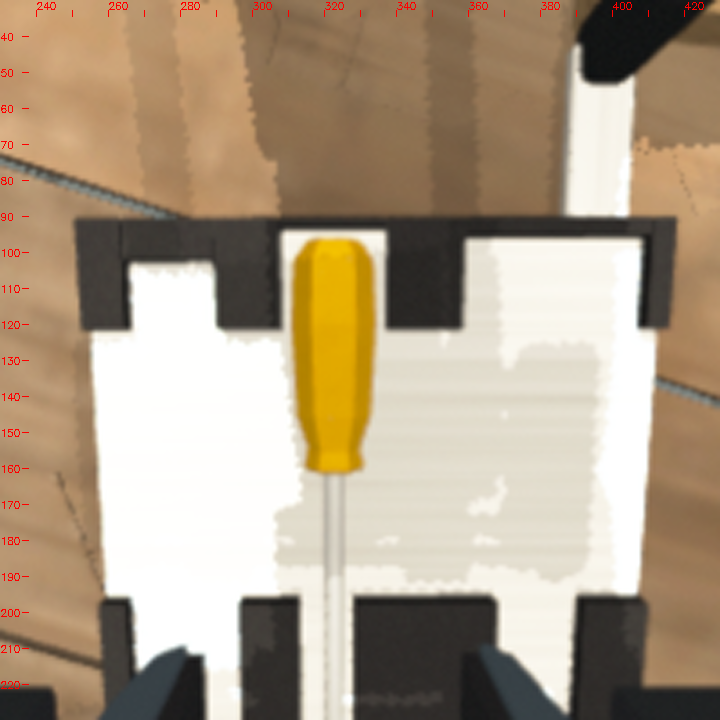

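Screwdriver is flat in its pocket (wrist handle 311–334 within pocket 307–337). Next the spanner.

```bash
python3 - <<'E'
from h import *
plan([545,-283,215],181.5,12,0.6)
E
```

```text
[[0.6,15,-41,-3,0,0,1.4],[0.6,14,-41,-3,0,0,1.4],[0.6,13,-42,-2,0,0,1.4],[0.6,12,-42,-3,0,0,1.4],[0.6,11,-42,-2,0,0,1.4]]
[[0.6,10,-43,-3,0,0,1.3],[0.6,9,-43,-2,0,0,1.4],[0.6,8,-43,-3,0,0,1.3],[0.6,7,-43,-2,0,0,1.4],[0.6,6,-43,-3,0,0,1.3]]
[[0.6,5,-44,-2,0,0,1.4],[0.6,3.8,-43.5,-2.8,0,0.1,1.3]]
dist/row 43.80597221712719 left [ 0.02  0.02 -0.01]
```

```bash
python3 -m creep '[[0.6,15,-41,-3,0,0,1.4],[0.6,14,-41,-3,0,0,1.4],[0.6,13,-42,-2,0,0,1.4],[0.6,12,-42,-3,0,0,1.4],[0.6,11,-42,-2,0,0,1.4]]'; python3 -m creep '[[0.6,10,-43,-3,0,0,1.3],[0.6,9,-43,-2,0,0,1.4],[0.6,8,-43,-3,0,0,1.3],[0.6,7,-43,-2,0,0,1.4],[0.6,6,-43,-3,0,0,1.3]]'; python3 -m creep '[[0.6,5,-44,-2,0,0,1.4],[0.6,3.8,-43.5,-2.8,0,0.1,1.3],[0.6,0,0,0,0,0,0],[0.6,0,0,0,0,0,0]]';  python3 - <<'E'
from h import *
import pickle
w=grab_frame("wrist"); s=state(); print(s["ee_pos"],s["ee_rot"],s["qpos"])
pickle.dump((w,s),open("w13.pkl","wb"))
cv2.imwrite("pics/w13f.png",w["frame"][:,:,::-1]); crop(w,280,50,360,220,3.5,"w13")
E
```

```text
time_s: 24.1
ee_pos: [555.5, 22.3, 197.0]
ee_rot: [179.9, -0.0, -169.1]
force: [1.1, 0.5, 0.9]
gripper_width: 36.2
time_s: 24.72
ee_pos: [546.8, -195.7, 209.6]
ee_rot: [179.9, -0.0, -175.8]
force: [-0.1, 0.1, 0.2]
gripper_width: 36.4
time_s: 25.22
ee_pos: [544.2, -281.9, 214.2]
ee_rot: [179.8, -0.1, -178.5]
force: [0.0, 0.3, 0.7]
gripper_width: 36.3
[ 544.53983188 -281.59127717  214.45654164] [ 1.79865293e+02 -6.59227602e-02 -1.78424508e+02] [-2.84649550e+01  2.18138373e+01  8.42505921e+01  8.69541696e-02
  7.40600915e+01 -1.20064340e+02]
```

View pics/w13f.png

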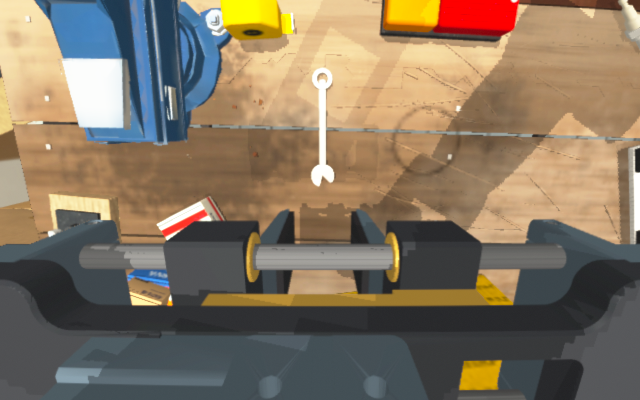

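View pics/w13.png

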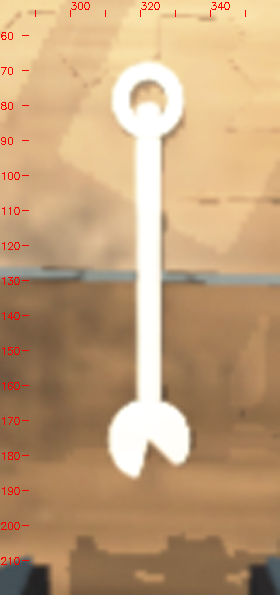

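```bash
python3 - <<'E'
from h import *
import pickle
w,s=pickle.load(open("w13.pkl","rb"))
c=lambda x,y:(280+x/3.5-.5,50+y/3.5-.5)
a=onz(w,*c(147.5,60),4); b=onz(w,*c(147,477),4); q1=onz(w,*c(148,150),4); q2=onz(w,*c(149,390),4)
print(a,b,np.linalg.norm(a-b),(a+b)/2,q1,q2); d=q1-q2; print(np.degrees(np.arctan2(d[1],d[0]))%360); 
R=Rn.from_euler('xyz',s["ee_rot"],degrees=True)
print("tool frame", R.inv().apply((a+b)/2-s["ee_pos"]), R.inv().apply((q1+q2)/2-s["ee_pos"]))
m=(a+b)/2; lat=(q1+q2)/2; g=np.array([m[0],lat[1],0]); print("grip",g)
plan([g[0],g[1],60],181.6,4,0.6)
E
```

```text
[ 400.86120333 -285.59350971    4.        ] [ 556.05977381 -281.65517873    4.        ] 155.24853213325088 [ 478.46048857 -283.62434422    4.        ] [ 431.96977432 -284.57731187    4.        ] [ 521.14711816 -281.79497819    4.        ]
181.78704896289722
tool frame [ 65.86807187  -0.71048884 210.5313782 ] [ 67.75734604  -0.22016692 210.53470474]
grip [ 478.46048857 -283.18614503    0.        ]
[[0.6,16,0,39,0,0,0],[0.6,17,0,39,0,0,0],[0.6,16,0,38,0.1,0,0],[0.6,16.9,-0.1,38.5,0,-0.1,0]]
dist/row 42.00137383972695 left [-0.02  0.03 -0.03]
```

```bash
python3 -m creep '[[0.6,16,0,39,0,0,0],[0.6,17,0,39,0,0,0],[0.6,16,0,38,0.1,0,0],[0.6,16.9,-0.5,38.5,0,-0.1,-0.1],[0.6,0,0,0,0,0,0]]'; python3 -m creep '[[0.6,0,0,20,0,0,0],[0.6,0,0,20,0,0,0],[0.6,0,0,12,0,0,0],[0.6,0,0,3,0,0,0],[0.6,0,0,0,0,0,0]]'
python3 - <<'E'
from h import *
s=state(); print(s["ee_pos"],s["ee_rot"],s["force"])
f=grab_frame("scene"); crop(f,320,200,440,320,5,"s15")
E
```

```text
time_s: 25.9
ee_pos: [476.5, -282.4, 58.1]
ee_rot: [179.8, -0.3, -178.3]
force: [0.3, 0.8, 0.4]
gripper_width: 36.8
time_s: 26.52
ee_pos: [480.3, -285.3, 6.1]
ee_rot: [-179.9, 0.2, -178.3]
force: [0.1, 0.2, -0.6]
gripper_width: 36.9
[ 480.25520096 -285.25065515    6.05031586] [-1.79918725e+02  1.73798110e-01 -1.78345148e+02] [ 0.12987996  0.22648523 -0.61960468]
```

View pics/s15.png

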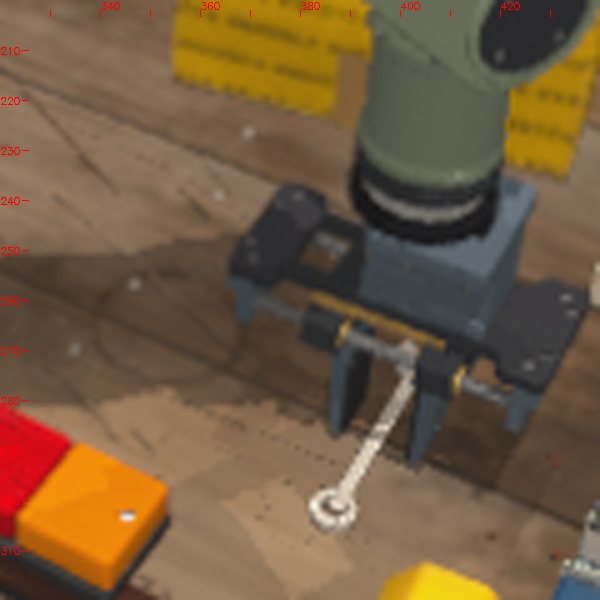

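```bash
python3 -m creep '[[0.6,1,0.6,3.5,0,0,0],[0.6,0,0,0,0,0,0],[0.6,0,0,0,0,0,0]]'; python3 -m creep '[[0.6,0,0,0,0,0,0]]'
```

```text
time_s: 26.95
ee_pos: [478.5, -284.6, 1.9]
ee_rot: [-180.0, 0.1, -178.4]
force: [0.2, 0.4, 0.1]
gripper_width: 37.1
time_s: 27.08
ee_pos: [478.6, -284.6, 1.9]
ee_rot: [-180.0, 0.1, -178.4]
force: [-0.3, -0.5, 0.4]
gripper_width: 36.2
```

```bash
python3 -m creep '[[1,0,0,0.4,0,0,0],[1,0,0,0,0,0,0],[1,0,0,0,0,0,0],[1,0,0,0,0,0,0]]' 45; python3 -m creep '[[1,0,0,0,0,0,0],[1,0,0,-8,0,0,0],[1,0,0,-25,0,0,0],[1,0,0,-25,0,0,0],[1,0,0,0,0,0,0]]'
python3 - <<'E'
from h import *
s=state(); print(s["ee_pos"],s["ee_rot"],s["force"])
f=grab_frame("scene"); crop(f,320,200,440,320,5,"s16")
w=grab_frame("wrist"); cv2.imwrite("pics/w14.png",w["frame"][:,:,::-1])
E
```

```text
time_s: 27.58
ee_pos: [478.5, -284.5, 1.4]
ee_rot: [-180.0, 0.1, -178.4]
force: [0.5, 0.4, -0.3]
gripper_width: 8.3
time_s: 28.2
ee_pos: [479.8, -285.4, 61.5]
ee_rot: [-179.8, 0.3, -178.4]
force: [-0.8, -0.2, -1.3]
gripper_width: 8.3
[ 479.78924559 -285.40440856   61.50137253] [-179.79456194    0.34525267 -178.35807428] [-0.81338521 -0.22370313 -1.27780037]
```

View pics/s16.png

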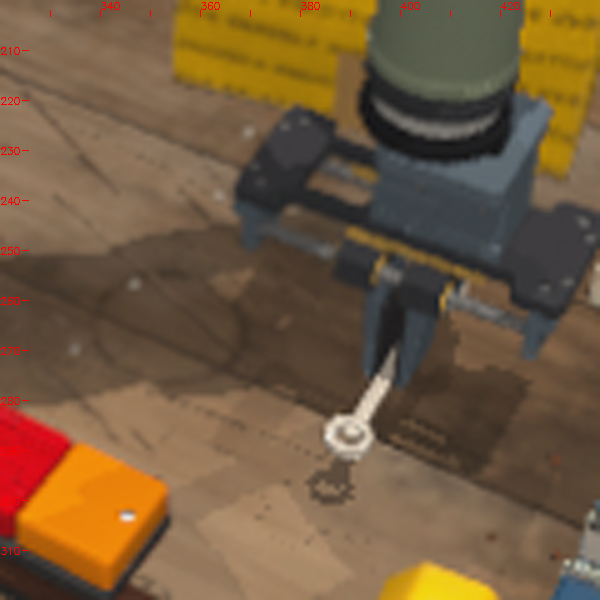

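View pics/w14.png

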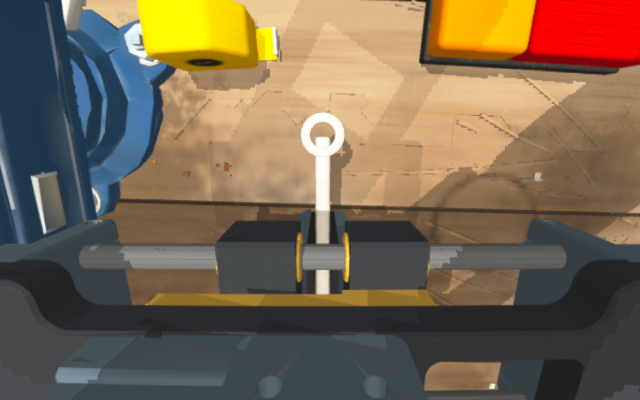

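```bash
python3 - <<'E'
from h import *
w=grab_frame("wrist"); s=state(); R=Rn.from_euler('xyz',s["ee_rot"],degrees=True)
print("ring end expected px",proj(w,s["ee_pos"]+R.apply([76.5,0,-2.6])), "if 10mm lower",proj(w,s["ee_pos"]+R.apply([76,0,7.4])))
plan([475,-20,112],190,8,1)
s2=dict(s); s2["ee_pos"]=np.array([475,-20,112.]); s2["ee_rot"]=[180,0,190]
plan([530.4,176.6,112],198,6,1,s2)
E
```

```text
ring end expected px [[322.01008734 110.81367324]] if 10mm lower [[322.03313255 112.59299594]]
[[1,-1,33,-7,0,0,-1],[1,-1,33,-7,0,0,-1.1],[1,-2,33,-7,0,0,-1],[1,-2,33,-6,0,0,-1.1],[1,-3,33,-7,0,0,-1]]
[[1,-4,33,-6,0,0,-1.1],[1,-4,33,-7,0,0,-1],[1,-4.6,32.1,-6.3,0,0,-1.1]]
dist/row 33.685732143773215 left [-0.03 -0.03  0.01]
[[1,-15,31,0,0,0,-1.3],[1,-15,30,0,0,0,-1.3],[1,-16,30,0,0,0,-1.3],[1,-17,30,0,0,0,-1.4],[1,-18,29,0,0,0,-1.3]]
[[1,-18,28.5,0,0,0,-1.4]]
dist/row 34.04275090072611 left [-0.   -0.04  0.  ]
```

```bash
python3 -m creep '[[1,-1,33,-7,0,0,-1],[1,-1,33,-7,0,0,-1.1],[1,-2,33,-7,0,0,-1],[1,-2,33,-6,0,0,-1.1],[1,-3,33,-7,0,0,-1]]'; python3 -m creep '[[1,-4,33,-6,0,0,-1.1],[1,-4,33,-7,0,0,-1],[1,-4.6,32.1,-6.3,0,0,-1.1],[1,-15,31,0,0,0,-1.3],[1,-15,30,0,0,0,-1.3]]'; python3 -m creep '[[1,-16,30,0,0,0,-1.3],[1,-17,30,0,0,0,-1.4],[1,-18,29,0,0,0,-1.3],[1,-18,28.5,0,0,0,-1.4],[1,0,0,0,0,0,0]]'; python3 - <<'E'
from h import *
s=state(); print(s["ee_pos"],s["ee_rot"],s["force"])
plan([568.3,189.1,62],198.04,4,1)
w=grab_frame("wrist"); cv2.imwrite("pics/w15.png",w["frame"][:,:,::-1])
E
```

```text
time_s: 28.98
ee_pos: [475.7, -118.0, 92.2]
ee_rot: [180.0, -0.0, -173.1]
force: [0.6, 0.1, -1.1]
gripper_width: 8.1
time_s: 29.6
ee_pos: [493.2, 46.2, 111.5]
ee_rot: [-180.0, -0.0, -167.3]
force: [0.8, 0.3, -1.2]
gripper_width: 8.2
time_s: 30.22
ee_pos: [530.8, 178.1, 111.0]
ee_rot: [-179.9, -0.0, -161.8]
force: [0.5, 0.2, -1.1]
gripper_width: 8.5
[530.76261125 178.05473758 111.04821106] [-1.79945358e+02 -7.65871341e-03 -1.61814721e+02] [ 0.52709103  0.20361099 -1.09366954]
[[1,-10,0,12,0,0,0],[1,-10,0,12,0,0,0],[1,-10,-1,13,0,0,0.1],[1,-9.1,-0.2,12,-0.1,0,0]]
dist/row 15.685941923021609 left [ 0.    0.04 -0.04]
```

View pics/w15.png

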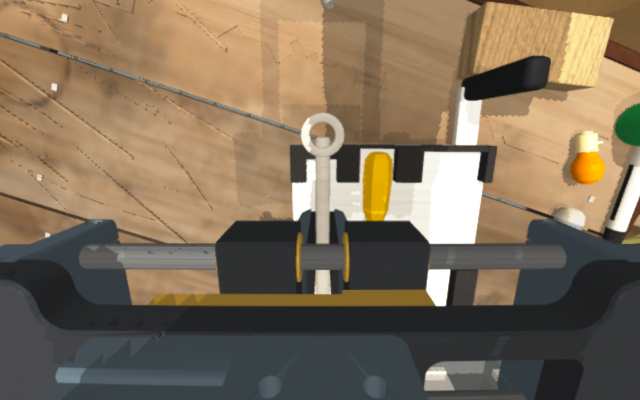

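```bash
python3 -m creep '[[1,-10,0,12,0,0,0],[1,-10,0,12,0,0,0],[1,-10,-1,13,0,0,0.1],[1,-9.1,-0.2,12,-0.1,0,0],[1,0,0,0,0,0,0]]';python3 -m creep '[[1,0,0,6,0,0,0],[1,0,0,0,0,0,0]]'; python3 - <<'E'
from h import *
import pickle
w=grab_frame("wrist"); s=state(); print(s["ee_pos"],s["ee_rot"],s["force"]); crop(w,240,90,400,240,4.5,"w16"); pickle.dump((w,s),open("w16.pkl","wb"))
E
```

```text
time_s: 30.9
ee_pos: [568.5, 187.1, 62.0]
ee_rot: [180.0, -0.0, -162.1]
force: [0.5, 0.3, -0.9]
gripper_width: 8.0
time_s: 31.15
ee_pos: [568.0, 187.2, 57.4]
ee_rot: [180.0, 0.0, -162.1]
force: [0.2, -0.4, -0.9]
gripper_width: 7.9
[568.2332908  187.27659329  57.73257312] [ 1.79970638e+02  8.86447006e-02 -1.62060195e+02] [ 0.04415058 -0.31981554 -0.47366655]
```

View pics/w16.png

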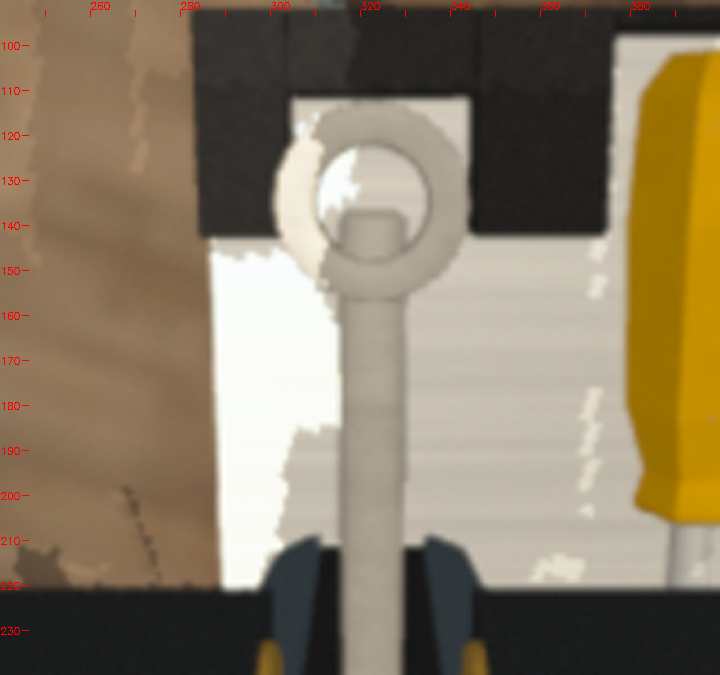

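```bash
python3 - <<'E'
from h import *
import pickle
w,s=pickle.load(open("w16.pkl","rb"))
R=Rn.from_euler('xyz',s["ee_rot"],degrees=True); z0=s["ee_pos"][2]
def t(x,y,z): return R.inv().apply(onz(w,240+x/4.5-.5,90+y/4.5-.5,z)-s["ee_pos"]).round(1)
print("pocket",t(291,100,36),t(471,100,36),"front",t(380,97,36),"tooth ends",t(471,235,36))
print("ring sides",t(273,200,z0+3),t(471,200,z0+3),"end",t(372,99,z0+3),t(372,99,z0+5.5))
E
```

```text
pocket [ 77.8 -11.9  21.6] [77.8 14.7 21.6] front [78.2  1.2 21.6] tooth ends [58.1 15.1 21.7]
ring sides [ 63.8 -13.   -3.1] [63.8 13.  -3.1] end [76.5  0.  -3.1] [76.4  0.  -5.6]
```

```bash
python3 - <<'E'
from h import *
import pickle
w,s=pickle.load(open("w16.pkl","rb"))
R=Rn.from_euler('xyz',s["ee_rot"],degrees=True); z0=s["ee_pos"][2]
crop(w,260,80,360,130,7,"w16b")
g=cv2.cvtColor(w["frame"],cv2.COLOR_RGB2GRAY).astype(float)
print(g[85:98,300],g[85:98,330])
for v in (90,91,92): print(v,R.inv().apply(onz(w,320,v,36)-s["ee_pos"]))
E
```

```text
[ 79. 105. 116. 124. 124. 120.  99.  61.  54.  54.  55.  54.  53.] [94. 94. 95. 96. 94. 85. 61. 40. 37. 37. 37. 37. 36.]
90 [91.42730395 -1.39094259 21.59043804]
91 [90.80805549 -1.39176409 21.59139568]
92 [90.18788068 -1.39258764 21.59235476]
```

```bash
python3 -m creep '[[1,-1.1,1.4,4,0,0,0],[1,0,0,10,0,0,0],[1,0,0,0,0,0,0]]';python3 -m creep '[[1,0,0,0,0,0,0]]'; python3 - <<'E'
from h import *
w=grab_frame("wrist"); s=state(); print(s["ee_pos"],s["ee_rot"],s["force"]); crop(w,240,90,400,240,4.5,"w17")
E
```

```text
time_s: 31.58
ee_pos: [568.2, 188.7, 42.4]
ee_rot: [180.0, -0.0, -162.1]
force: [0.2, -0.4, -0.5]
gripper_width: 8.5
time_s: 31.7
ee_pos: [569.1, 189.0, 43.4]
ee_rot: [180.0, 0.1, -162.1]
force: [0.4, -0.7, -1.6]
gripper_width: 8.1
[569.23145829 189.01783226  43.60917886] [ 1.79970575e+02  9.86776786e-02 -1.62063987e+02] [ 0.13973668  0.24927328 -0.41541577]
```

View pics/w17.png

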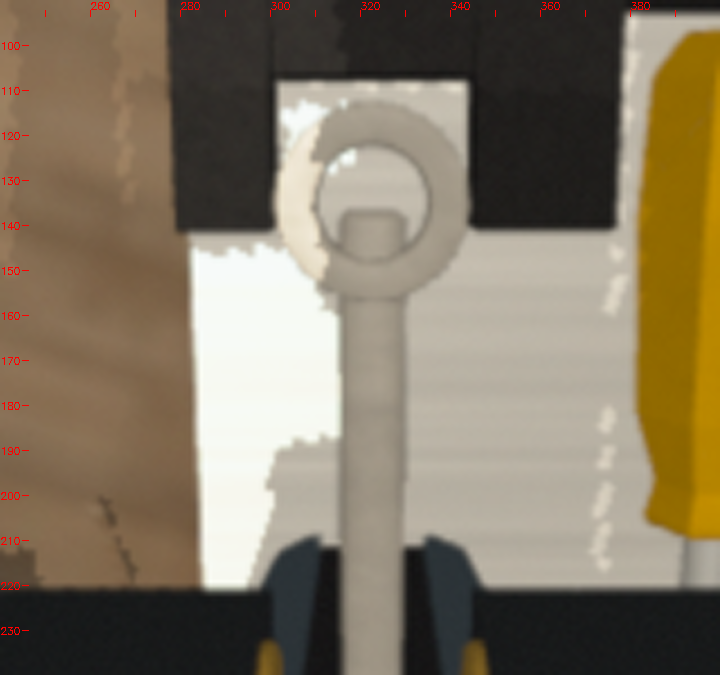

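```bash
python3 -m creep '[[1,0,0,8,0,0,0],[1,0,0,6,0,0,0],[1,0,0,0,0,0,0]]';python3 -m creep '[[1,0,0,3,0,0,0],[1,0,0,0,0,0,0],[1,0,0,0,0,0,0]]'; python3 - <<'E'
from h import *
w=grab_frame("wrist"); s=state(); print(s["ee_pos"],s["ee_rot"],s["force"]); crop(w,240,90,400,240,4.5,"w18")
E
```

```text
time_s: 32.12
ee_pos: [568.6, 188.8, 28.7]
ee_rot: [180.0, -0.0, -162.1]
force: [0.2, -0.2, -0.6]
gripper_width: 8.2
time_s: 32.5
ee_pos: [569.3, 189.0, 26.7]
ee_rot: [180.0, 0.1, -162.1]
force: [-0.2, -0.2, -0.0]
gripper_width: 8.4
[569.27165406 189.0346786   26.72877727] [ 1.79972897e+02  1.09675694e-01 -1.62062351e+02] [-0.04833065 -0.05325324 -0.44029661]
```

View pics/w18.png

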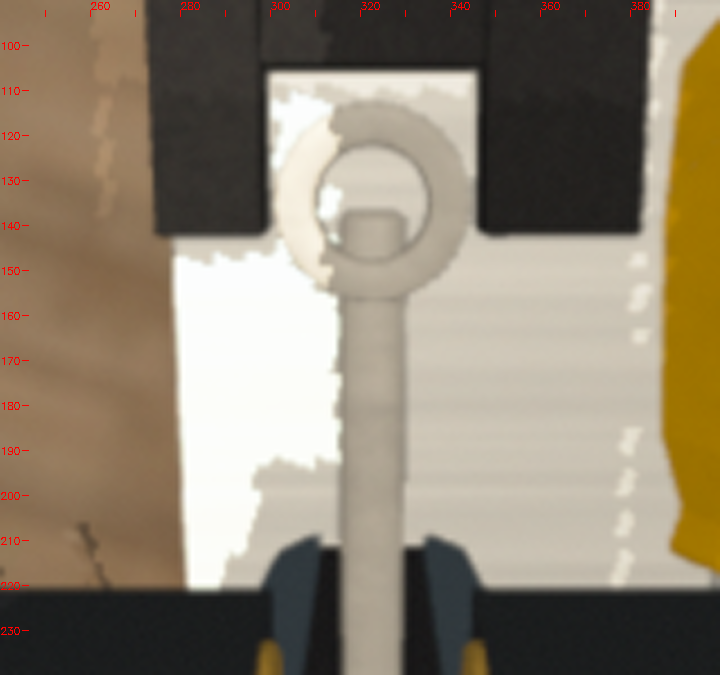

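```bash
python3 - <<'E'
from h import *
w=grab_frame("wrist"); s=state()
R=Rn.from_euler('xyz',s["ee_rot"],degrees=True); z0=s["ee_pos"][2]; print(s["ee_pos"])
def t(x,y,z): return R.inv().apply(onz(w,240+x/4.5-.5,90+y/4.5-.5,z)-s["ee_pos"]).round(1)
print("front",t(372,70,36),"ring end",t(372,99,z0+2.5),"sides",t(268,80,36),t(477,80,36))
E
```

```text
[569.26504932 189.02828461  26.75388602]
front [79.4  0.1 -9.4] ring end [76.3  0.1 -2.6] sides [ 78.2 -12.8  -9.4] [78.2 13.1 -9.4]
```

```bash
python3 -m creep '[[1,0.3,0,2.2,0,0,0],[1,0,0,0,0,0,0],[1,0,0,0.8,0,0,0],[1,0,0,0,0,0,0]]'; python3 -m creep '[[0.85,0,0,0,0,0,0],[0.75,0,0,0,0,0,0],[0.75,0,0,0,0,0,0],[0.75,0,0,-10,0,0,0],[0.75,0,0,-40,0,0,0]]'; python3 -m creep '[[0.7,0,0,-60,0,0,0],[0.6,-15,0,-45,0,0,0],[0.6,-15,20,-20,0,0,0],[0.6,0,0,0,0,0,0]]';python3 - <<'E'
from h import *
w=grab_frame("wrist"); s=state(); print(s["ee_pos"],s["ee_rot"],s["force"]); crop(w,230,30,430,230,3.6,"w19"); cv2.imwrite("pics/w19f.png",w["frame"][:,:,::-1])
f=grab_frame("scene"); crop(f,215,110,375,240,4.8,"s19")
E
```

```text
time_s: 33.1
ee_pos: [568.9, 188.9, 23.5]
ee_rot: [180.0, 0.1, -162.1]
force: [0.5, -0.1, -0.5]
gripper_width: 8.0
time_s: 33.72
ee_pos: [567.2, 188.4, 72.6]
ee_rot: [180.0, -0.2, -162.1]
force: [-0.2, -0.3, 0.4]
gripper_width: 22.9
time_s: 34.22
ee_pos: [592.3, 218.3, 201.2]
ee_rot: [180.0, 0.4, -162.0]
force: [-0.9, -0.9, -0.4]
gripper_width: 36.4
[590.98207345 217.17685599 199.31166289] [ 1.79992988e+02  1.48947706e-01 -1.62004332e+02] [ 0.30095224  0.94303588 -0.52506686]
```

View pics/w19.png

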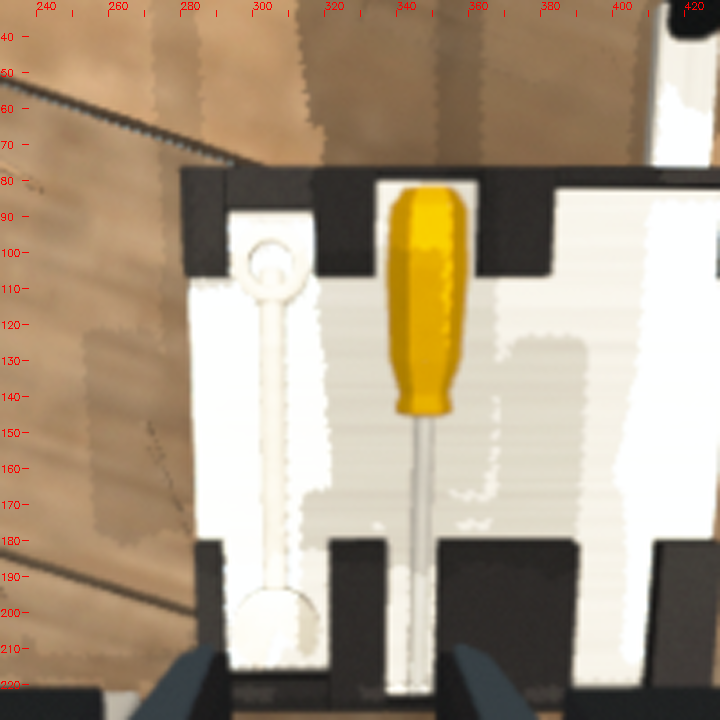

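View pics/s19.png

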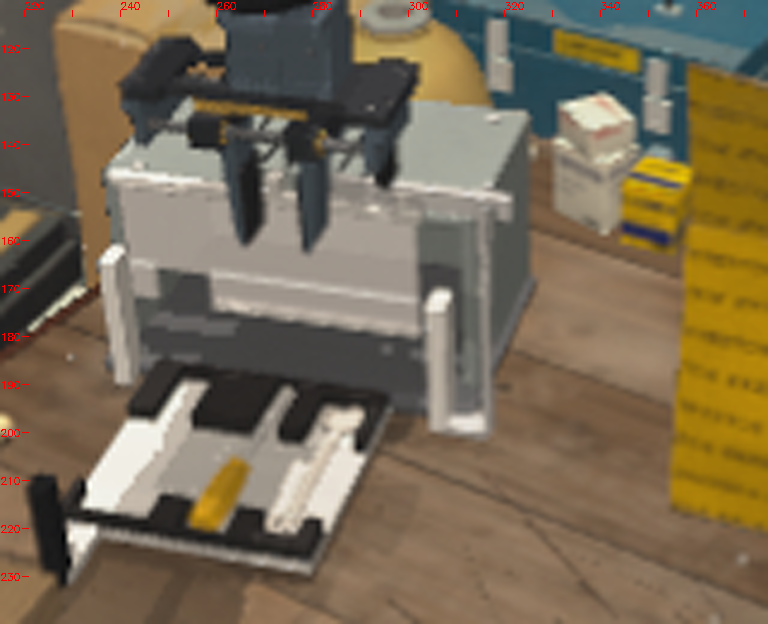

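```bash
python3 - <<'E'
from h import *
w=grab_frame("wrist"); a=w["frame"][70:225,275:360].astype(float)
g=a.mean(2); e=np.clip((g-190)/65,0,1); e=(255*e**3).astype(np.uint8)
cv2.imwrite("pics/w20.png",cv2.resize(e,None,fx=3.8,fy=3.8,interpolation=cv2.INTER_CUBIC))
E
```

```text
(no output)
```

View pics/w20.png

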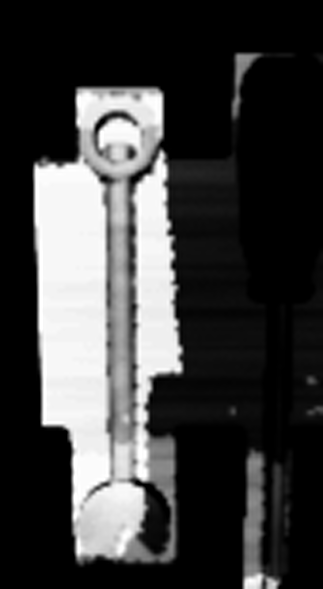

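```bash
python3 - <<'E'
from h import *
s=state()
H=np.array([389.6,271.7,160])
plan(H,198.0,7,0.5,tilt=20,hold=True)
T=Rn.from_euler('xyz',[180,0,198],degrees=True)*Rn.from_euler('y',-20,degrees=True)
s2=dict(s);s2["ee_pos"]=H+T.apply([0,0,18.8]);s2["ee_rot"]=T.as_euler('xyz',degrees=True)
plan(H-[0,0,68],198,4,0.5,s2,tilt=20,hold=True)
E
```

```text
[[0.5,24,16,8,0,-2.9,0],[0.5,24,16,7,0,-2.9,0],[0.5,25,16,5,0,-2.9,0],[0.5,25,17,4,0,-2.8,0],[0.5,25,16,3,0,-2.9,0]]
[[0.5,25,17,2,0,-2.8,0],[0.5,24.6,16.5,0.6,0,-2.9,-0.1]]
dist/row 29.990075983428166 left [ 0.02 -0.   -0.04]
[[0.5,6,0,16,0,0,0],[0.5,6,0,16,0,0,0],[0.5,6,0,16,0,0,0],[0.5,5.3,0,15.9,0,0,0]]
dist/row 17.0 left [0.04 0.01 0.02]
```

```bash
python3 -m creep '[[0.5,24,16,8,0,-2.9,0],[0.5,24,16,7,0,-2.9,0],[0.5,25,16,5,0,-2.9,0],[0.5,25,17,4,0,-2.8,0],[0.5,25,16,3,0,-2.9,0]]'; python3 -m creep '[[0.5,25,17,2,0,-2.8,0],[0.5,24.6,16.5,0.6,0,-2.9,-0.1],[0.5,0,0,0,0,0,0],[0.5,0,0,0,0,0,0]]'; python3 - <<'E'
from h import *
w=grab_frame("wrist"); s=state(); print(s["ee_pos"],s["ee_rot"]); _,Rm=mach()
P=[np.array([393.3,273.1,0])+Rm@[a,b,z] for a in(-10,10) for b in(-8,8) for z in(14,102)]+[s["ee_pos"]]
crop(w,250,110,400,250,4.5,"w21",proj(w,np.array(P)))
plan([389.8,271.7,92],198,4,0.5,tilt=20,hold=True)
E
```

```text
time_s: 35.0
ee_pos: [450.0, 256.1, 157.6]
ee_rot: [-180.0, 14.4, -162.1]
force: [-0.3, -0.3, 0.3]
gripper_width: 45.6
time_s: 35.5
ee_pos: [397.4, 274.4, 143.1]
ee_rot: [-180.0, 20.2, -162.0]
force: [0.5, 1.0, -0.2]
gripper_width: 45.5
[397.94602127 274.56022423 143.33729208] [ 179.99869239   20.22539619 -162.0070784 ]
[[0.5,6,0,16,0,0.1,0],[0.5,7,0,16,0,0,0],[0.5,6,0,16,0,0.1,0],[0.5,6.8,-0.2,16,0,0,0]]
dist/row 17.259727984218756 left [ 0.   -0.   -0.04]
```

View pics/w21.png

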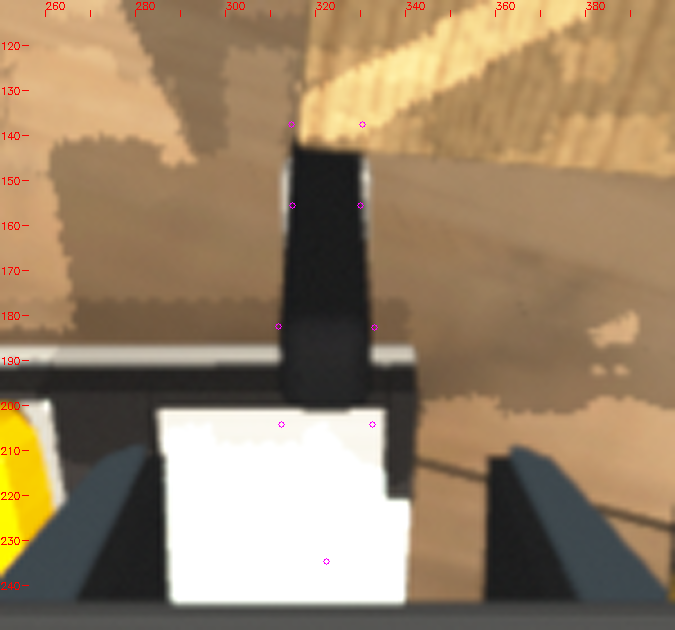

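```bash
python3 -m creep '[[0.5,6,0,16,0,0.1,0],[0.5,7,0,16,0,0,0],[0.5,6,0,16,0,0.1,0],[0.5,6.8,-0.2,16,0,0,0],[0.5,0,0,0,0,0,0]]'
python3 -m creep '[[1,0,0,0,0,0,0],[1,0,0,0,0,0,0],[1,0,0,0,0,0,0],[1,0,0,0,0,0,0],[1,0,0,0,0,0,0]]' 40
python3 - <<'E'
from h import *
f=grab_frame("scene"); crop(f,190,110,350,250,4.5,"s20")
g=grab_frame("top"); crop(g,190,120,300,270,4,"t20")
print(state()["qpos"])
E
```

```text
time_s: 36.17
ee_pos: [395.3, 272.9, 73.1]
ee_rot: [-179.9, 19.9, -162.0]
force: [0.0, -0.3, -0.6]
gripper_width: 45.9
time_s: 36.8
ee_pos: [395.3, 273.4, 74.6]
ee_rot: [-180.0, 20.0, -161.9]
force: [1.7, -3.8, 4.6]
gripper_width: 15.7
[ 38.01385683  11.3380388  127.51017662 -17.37822893  23.18787338
 -55.11678516]
```

View pics/s20.png

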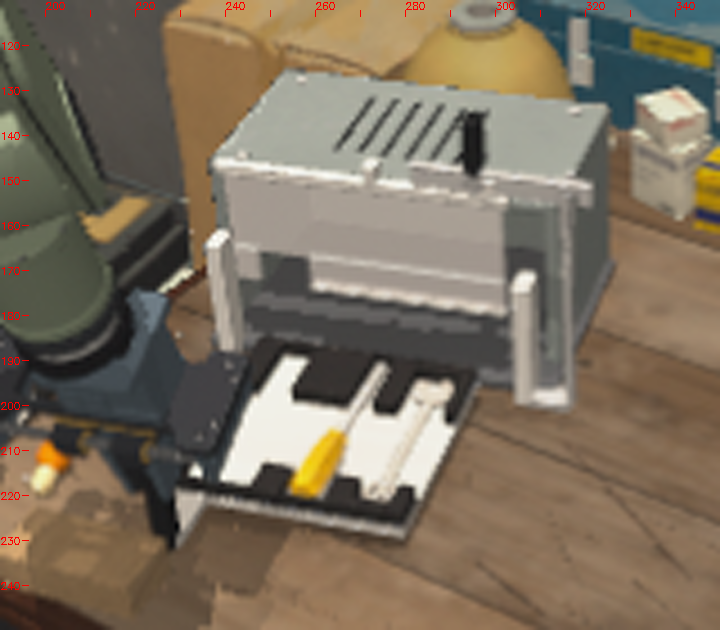

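View pics/t20.png

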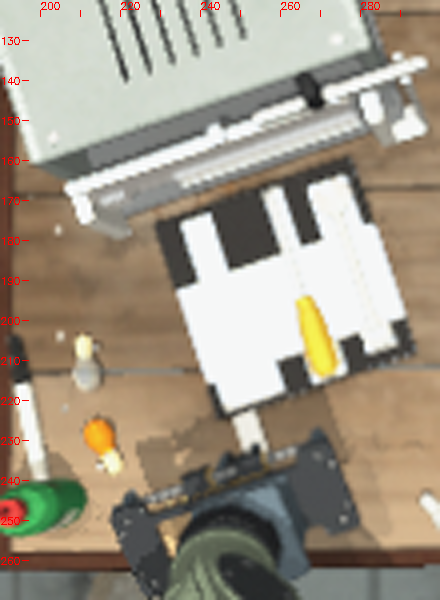

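```bash
python3 -m creep '[[1,-9.4,0,3.4,0,0,0],[1,-18.8,0,6.8,0,0,0],[1,-18.8,0,6.8,0,0,0],[1,-18.8,0,6.8,0,0,0],[1,-18.8,0,6.8,0,0,0]]';python3 -m creep '[[1,-18.8,0,6.8,0,0,0],[1,-18.8,0,6.8,0,0,0],[1,-18.8,0,6.8,0,0,0],[1,-18.8,0,6.8,0,0,0],[1,0,0,0,0,0,0]]'
```

```text
time_s: 37.52
ee_pos: [480.7, 301.4, 74.6]
ee_rot: [-180.0, 20.0, -162.0]
force: [-2.9, -3.2, 5.9]
gripper_width: 15.7
time_s: 38.15
ee_pos: [558.0, 326.7, 74.7]
ee_rot: [180.0, 20.1, -162.0]
force: [2.1, -2.0, 2.6]
gripper_width: 15.5
```

```bash
python3 -m creep '[[1,-14.1,0,5.1,0,0,0],[1,-14.1,0,5.1,0,0,0],[1,0,0,0,0,0,0]]';python3 -m creep '[[1,-3.8,0,1.4,0,0,0],[1,-3.8,0,1.4,0,0,0],[1,0,0,0,0,0,0]]'
```

```text
time_s: 38.52
ee_pos: [586.2, 335.9, 74.7]
ee_rot: [180.0, 20.1, -162.0]
force: [3.3, -2.7, 2.3]
gripper_width: 15.7
time_s: 38.9
ee_pos: [592.0, 337.8, 74.7]
ee_rot: [-180.0, 20.0, -162.0]
force: [-1.1, -3.7, 4.5]
gripper_width: 15.7
```

```bash
python3 -m creep '[[1,-2.8,0,1,0,0,0],[1,0,0,0,0,0,0]]'; python3 -c "
from h import *
s=state();print(s['ee_pos'],s['force'])"
```

```text
time_s: 39.15
ee_pos: [592.1, 337.8, 74.6]
ee_rot: [-180.0, 19.7, -162.0]
force: [-12.1, -6.1, 12.2]
gripper_width: 15.8
[592.08170848 337.79399901  74.62806915] [-12.13141217  -6.13997958  12.17530429]
```

```bash
python3 -m creep '[[1,1.5,0,-0.5,0,0,0],[1,0,0,0,0,0,0],[0.5,0,0,0,0,0,0],[0.5,0,0,0,0,0,0],[0.5,0,0,0,0,0,0]]'; python3 -m creep '[[0.5,-8,0,-22,0,0,0],[0.5,-10,0,-28,0,0,0],[0.5,0,0,0,0,0,0]]'; python3 - <<'E'
from h import *
f=grab_frame("scene"); crop(f,200,100,350,220,5,"s21")
w=grab_frame("wrist"); s=state(); print(s["ee_pos"],s["ee_rot"],s["force"]); cv2.imwrite("pics/w22.png",w["frame"][:,:,::-1])
E
```

```text
time_s: 39.78
ee_pos: [593.7, 338.7, 73.9]
ee_rot: [180.0, 20.0, -162.0]
force: [0.4, -0.7, 1.0]
gripper_width: 43.2
time_s: 40.15
ee_pos: [595.3, 339.5, 130.1]
ee_rot: [179.9, 20.3, -162.0]
force: [0.3, 0.2, 0.8]
gripper_width: 45.5
[593.35142439 338.23997114 126.80440744] [-179.98994678   19.92751945 -161.97246607] [ 0.44327419  0.17441218 -0.24141732]
```

View pics/s21.png

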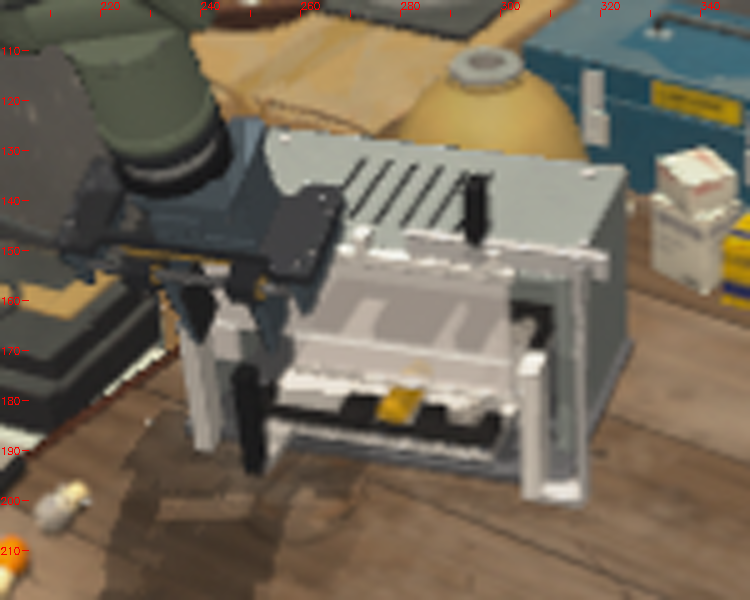

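View pics/w22.png

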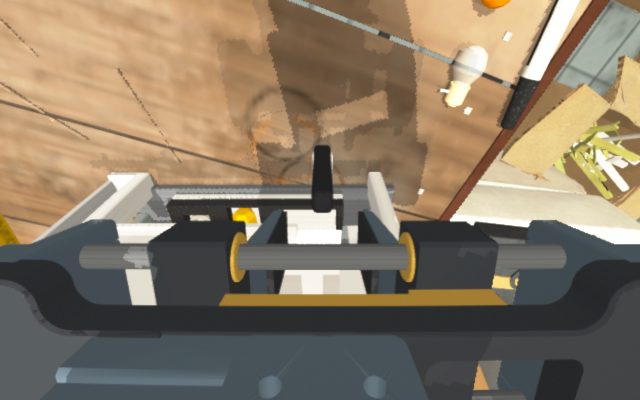

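```bash
python3 - <<'E'
from h import *
s=state()
t=m2w([-70,-40,290]); plan(t,197.8,6,0.5)
s2=dict(s); s2["ee_pos"]=t; s2["ee_rot"]=[180,0,197.8]
plan([679.7,195.6,275],197.8,3,0.5,s2)
E
```

```text
[[0.5,-4,-18,-27,0,3.3,0],[0.5,-3,-18,-28,0,3.3,0],[0.5,-1,-19,-28,0,3.3,0.1],[0.5,1,-18,-28,0,3.3,0],[0.5,2,-19,-27,0,3.4,0.1]]
[[0.5,4.2,-18.1,-27.6,0,3.3,0]]
dist/row 33.26336377204985 left [-0.02  0.02  0.  ]
[[0.5,-24,-17,5,0,0,0],[0.5,-24,-18,5,0,0,0],[0.5,-23.2,-17,5,0,0,0]]
dist/row 29.815059489067 left [-0.   -0.04  0.  ]
```

```bash
python3 -m creep '[[0.5,-4,-18,-27,0,3.3,0],[0.5,-3,-18,-28,0,3.3,0],[0.5,-1,-19,-28,0,3.3,0.1],[0.5,1,-18,-28,0,3.3,0],[0.5,2,-19,-27,0,3.4,0.1]]'; python3 -m creep '[[0.5,4.2,-18.1,-27.6,0,3.3,0],[0.5,-24,-17,5,0,0,0],[0.5,-24,-18,5,0,0,0],[0.5,-23.2,-17,5,0,0,0],[0.5,0,0,0,0,0,0]]'; python3 - <<'E'
from h import *
w=grab_frame("wrist"); s=state(); print(s["ee_pos"],s["ee_rot"]); cv2.imwrite("pics/w23.png",w["frame"][:,:,::-1])
plan([679.8,195.6,217],197.8,4,0.5)
E
```

```text
time_s: 40.88
ee_pos: [595.8, 241.7, 262.4]
ee_rot: [180.0, 3.1, -162.2]
force: [0.1, -0.1, 0.1]
gripper_width: 46.0
time_s: 41.5
ee_pos: [680.7, 194.8, 272.0]
ee_rot: [180.0, -0.2, -162.3]
force: [-0.0, -0.1, -0.1]
gripper_width: 45.6
[679.7417442  195.47841915 273.0456845 ] [ 1.79940338e+02 -1.76889414e-01 -1.62218920e+02]
[[0.5,0,0,14,0,0,0],[0.5,0,0,14,0,-0.1,0],[0.5,0,0,14,0,0,0],[0.5,-0.2,0,14,0.1,-0.1,0]]
dist/row 14.011461663068648 left [ 0.    0.04 -0.05]
```

View pics/w23.png

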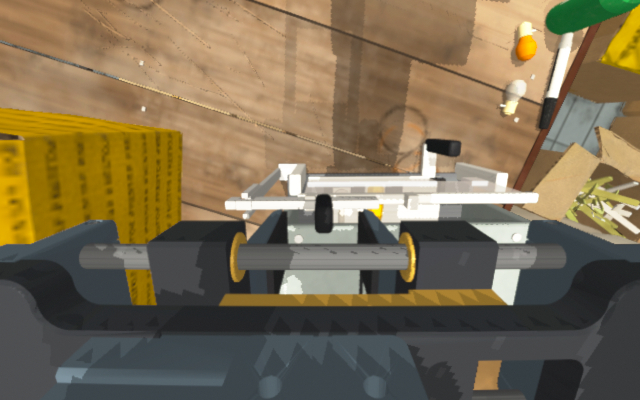

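The grip (323,213) lies centred between the fingers. Descending, closing and lifting to 0.09.

```bash
python3 -m creep '[[0.5,0,0,14,0,0,0],[0.5,0,0,14,0,0,0],[0.5,0,0,14,0,0,0],[0.5,0,0,14,0,0,0],[0.5,0,0,0,0,0,0]]'; python3 -m creep '[[1,0,0,0,0,0,0],[1,0,0,0,0,0,0],[1,0,0,0,0,0,0],[1,0,0,0,0,0,0],[1,0,0,0,0,0,0]]' 50; python3 -m creep '[[1,0,0,-8,0,0,0],[1,0,0,-8,0,0,0],[1,0,0,-7,0,0,0],[1,0,0,0,0,0,0],[1,0,0,0,0,0,0]]'
python3 - <<'E'
from h import *
f=grab_frame("scene"); crop(f,200,60,350,220,4,"s22")
E
```

```text
time_s: 42.18
ee_pos: [679.3, 195.7, 218.0]
ee_rot: [180.0, -0.1, -162.2]
force: [-0.7, -0.4, 0.4]
gripper_width: 45.5
time_s: 42.8
ee_pos: [680.4, 195.9, 220.2]
ee_rot: [180.0, 0.1, -162.1]
force: [0.2, -0.0, 1.6]
gripper_width: 13.7
time_s: 43.42
ee_pos: [680.3, 195.8, 243.1]
ee_rot: [180.0, 0.1, -162.2]
force: [3.0, 1.2, -4.4]
gripper_width: 13.9
```

View pics/s22.png

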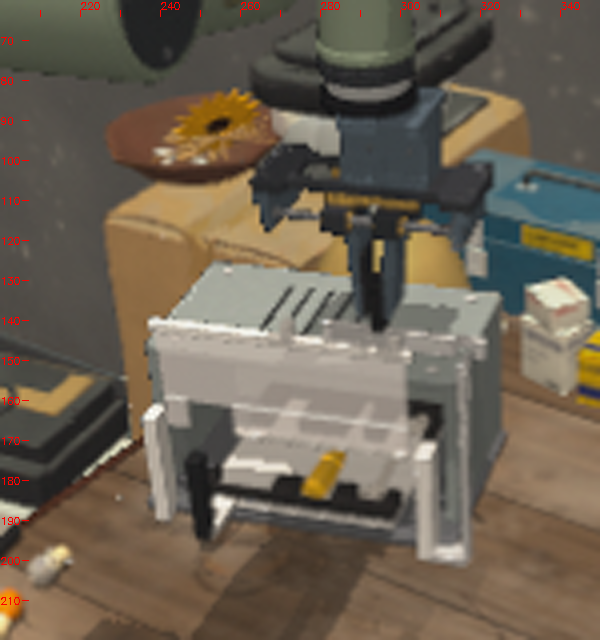

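```bash
python3 -m creep '[[1,0,10,0,0,0,0],[1,0,10,0,0,0,0],[1,0,10,0,0,0,0],[1,0,10,0,0,0,0],[1,0,0,0,0,0,0]]'; python3 -m creep '[[1,0,2,0,0,0,0],[1,0,1,0,0,0,0],[1,0,0,0,0,0,0]]';  python3 -m creep '[[1,0,2,0,0,0,0],[1,0,0,0,0,0,0]]'
```

```text
time_s: 44.1
ee_pos: [667.3, 235.4, 242.7]
ee_rot: [179.9, 0.1, -162.1]
force: [1.7, 1.8, -4.8]
gripper_width: 13.4
time_s: 44.48
ee_pos: [667.1, 236.2, 242.8]
ee_rot: [-180.0, 0.1, -162.2]
force: [3.1, -1.8, -4.2]
gripper_width: 13.9
time_s: 44.72
ee_pos: [667.0, 236.3, 242.8]
ee_rot: [-179.8, 0.1, -162.2]
force: [4.2, -6.6, -4.6]
gripper_width: 13.4
```

```bash
python3 -m creep '[[1,0,-2.5,0,0,0,0],[1,0,0,12,0,0,0],[1,0,0,18,0,0,0],[1,0,0,18,0,0,0],[1,0,0,0,0,0,0]]'; python3 - <<'E'
from h import *
f=grab_frame("scene"); crop(f,200,60,350,220,4,"s23"); print(state()["ee_pos"],state()["force"])
E
```

```text
time_s: 45.35
ee_pos: [667.1, 236.2, 192.2]
ee_rot: [-180.0, -0.0, -162.2]
force: [3.6, -1.1, -6.2]
gripper_width: 13.4
[667.11512866 236.16213818 193.0161388 ] [ 3.80133073 -0.55420115 -5.96411892]
```

View pics/s23.png

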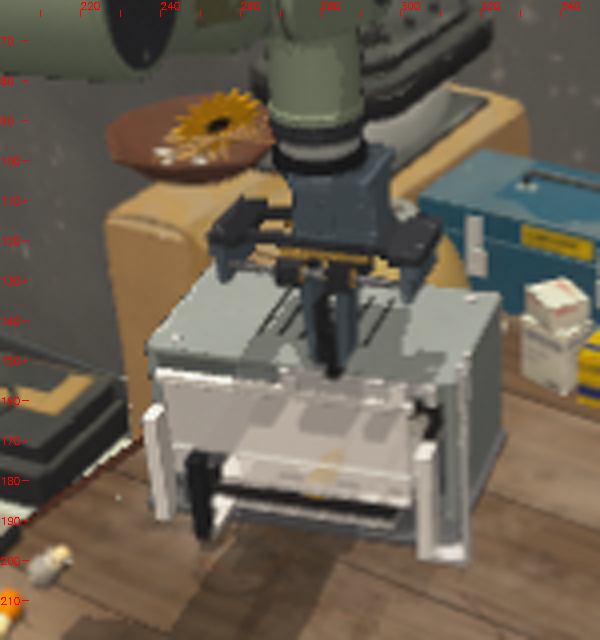

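```bash
python3 -m creep '[[1,0,0,15,0,0,0],[1,0,0,14,0,0,0],[1,0,0,8,0,0,0],[1,0,0,0,0,0,0]]'; python3 -m creep '[[1,0,0,3,0,0,0],[1,0,0,0,0,0,0]]'; python3 -m creep '[[1,0,0,2,0,0,0],[1,0,0,0,0,0,0]]'
```

```text
time_s: 45.9
ee_pos: [667.1, 236.2, 156.4]
ee_rot: [180.0, 0.0, -162.2]
force: [3.2, -1.2, -5.9]
gripper_width: 14.0
time_s: 46.15
ee_pos: [667.2, 236.2, 154.7]
ee_rot: [180.0, 0.1, -162.2]
force: [3.2, -1.7, -6.6]
gripper_width: 13.7
time_s: 46.4
ee_pos: [667.1, 236.2, 152.8]
ee_rot: [180.0, 0.1, -162.2]
force: [2.4, -2.6, -4.3]
gripper_width: 13.9
```

```bash
python3 -m creep '[[1,0,0,2,0,0,0],[1,0,0,0,0,0,0]]'; python3 -m creep '[[1,0,0,2,0,0,0],[1,0,0,0,0,0,0]]'; python3 -m creep '[[0.5,0,0,-3,0,0,0],[0.5,0,0,0,0,0,0],[0.5,0,0,0,0,0,0],[0.5,0,0,-20,0,0,0],[0.5,0,0,-40,0,0,0]]'; python3 -m creep '[[0.5,0,0,-50,0,0,0],[0.5,40,30,-20,0,0,0],[0.5,50,30,0,0,0,0],[0.5,50,30,0,0,0,0],[0.5,0,0,0,0,0,0]]'; python3 - <<'E'
from h import *
f=grab_frame("scene"); crop(f,225,110,345,210,6.5,"s24"); cv2.imwrite("pics/s24f.png",f["frame"][:,:,::-1])
g=grab_frame("top"); crop(g,180,75,320,190,5.5,"t24"); cv2.imwrite("pics/t24f.png",g["frame"][:,:,::-1])
E
```

```text
time_s: 46.65
ee_pos: [667.3, 236.2, 152.3]
ee_rot: [180.0, 0.1, -162.2]
force: [-0.1, -4.0, 4.7]
gripper_width: 13.5
time_s: 46.9
ee_pos: [667.3, 236.2, 152.2]
ee_rot: [180.0, 0.2, -162.2]
force: [-1.4, -4.9, 10.4]
gripper_width: 13.6
time_s: 47.52
ee_pos: [665.9, 236.3, 209.6]
ee_rot: [179.9, -0.2, -162.2]
force: [0.7, -0.4, 0.4]
gripper_width: 45.7
time_s: 48.15
ee_pos: [502.4, 279.8, 282.0]
ee_rot: [179.9, -0.0, -162.0]
force: [1.0, -0.3, 0.4]
gripper_width: 45.4
```

View pics/s24.png

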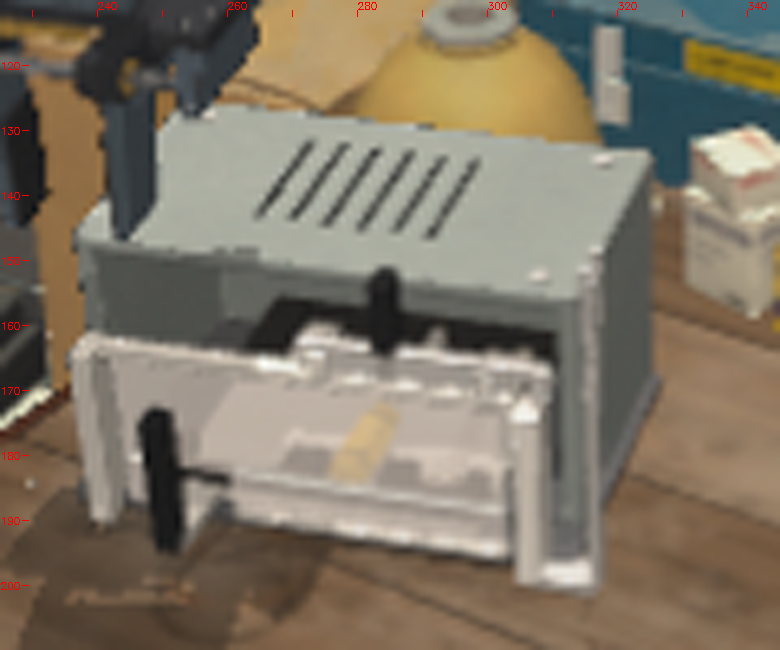

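View pics/t24f.png

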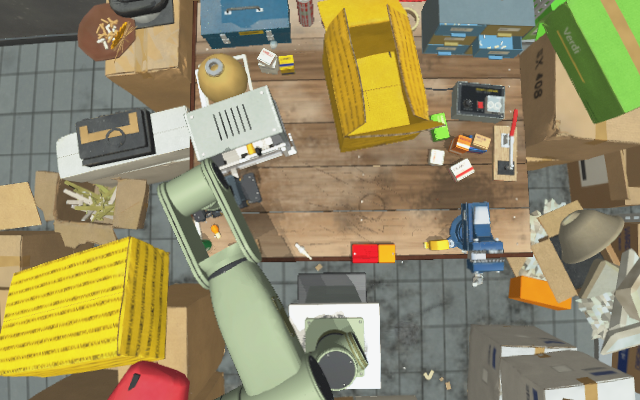

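```bash
python3 - <<'E'
import cv2,numpy as np
a=cv2.imread("pics/scene0.png");b=cv2.imread("pics/s24f.png");c=cv2.imread("pics/s20.png")
k=lambda i:cv2.resize(i[150:260,165:325],None,fx=2.4,fy=2.4,interpolation=cv2.INTER_CUBIC)
cv2.imwrite("pics/cmp.png",np.hstack([k(a),k(b)]))
E
```

```text
(no output)
```

View pics/cmp.png

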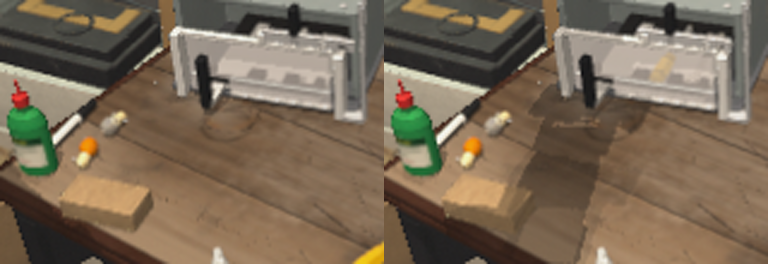

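Before/after matches: the wood block and bystanders are unmoved, the guard and pull are back at their starting places, and the tools show through the guard. Handing in.

```bash
python3 -c "
from workcell import job_done,state
print(job_done(), state()['time_s'])"
```

```text
the job is handed in; nothing more can be done
the job is handed in; nothing more can be done
```

The job is done and handed in at about 48 s. The screwdriver and spanner are each in their own pocket, the drawer is home, and the guard is down. The pliers were not on the bench.

**What I did:**
- I lifted the guard, hooked its bar on the post, and pulled the drawer out to its stop (about 207 mm).
- I laid the screwdriver in its pocket with the tip to the rear, and the spanner with its open jaw to the rear.
- The spanner was knocked a few centimetres aside early on. I saw this and picked it up from its new place.
- I pushed the drawer home (about 207 mm, to its stop), unhooked the bar, slid it 42.5 mm left to its stop, and lowered the guard until it stopped.

**Last checks:**
- **Tools:** Wrist pictures before closing the drawer showed both inside their pockets. I read them as flat from the release heights and the absence of contact force, but did not measure their heights afterwards. The screwdriver's tip and the very end of the spanner's jaw were hard to see in those pictures.
- **Guard and drawer:** The guard's final height matches fully down by arm height and by the picture. The drawer pull is back in its starting place.
- **Bench:** The wood block and the small items near the machine look unmoved in a before-and-after comparison.
- **Measurements:** At the start, the top and scene cameras disagreed by up to about 12 mm on where the screwdriver and spanner lay. I used the wrist camera, which agreed to about 1 to 2 mm, for both tools.

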